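# Make up the bar kit and the coffee kit

## Robot

A 7-joint arm with a two-finger parallel gripper is mounted at the origin on a cart in front of the work surface, level with it; the furniture and walls round the work are solid. World frame = base frame: x ahead of the robot, y to its left, z up, the work surface at z = 0. Lengths are in m, angles in rad, forces in N, time in s.
With the tool pointing down it reaches from about 0.425 to 0.875 m from the base axis. Payload 8.4 kg.
Tool frame: the origin (TCP) lies at the very end of the fingers, on their centre line; the grasp point (between the pads) lies grip_point_offset behind it (grip_point_offset is the distance from the TCP to the grasp point, in m); z points along the fingers, y is the direction in which the jaws open and shut (so a half turn about z gives the same grasp; the last joint's range is limited). The gripper opens to 85 mm and grips with 20 to 120 N. Pads are 22 mm wide; open, the fingers measure 114 mm over their backs; the gripper's body (76 mm by 85 mm) begins 54 mm behind the grasp point. The pads swing forward as they close: fully open they stand 13 mm farther back than shut.
Start: joints at [1.097, 0.333, 0.04, 1.465, -0.013, 1.343, -0.059], TCP at [0.238, -0.605, 0.231] pointing down, gripper open.
Joint ranges: [-2.58, 2.58], [-0.38, 2.09], [-1.3, 1.39], [0.25, 2.4], [-1.5, 4.64], [0.08, 2.09], [-2.65, 2.65]. Speed limits (rad/s): [2.22, 2.22, 2.79, 2.79, 3.14, 3.14, 3.14].

## Interface

Orientations are given as a unit quaternion [w, x, y, z].
In Python, from workcell import * gives the robot as it stands.
- The arm moves only by the tool arm_command, never from a script. Its arguments are lists of equal length, an entry for each row: "jaw": the finger opening in mm, from 0 to 85.4; "dp": the shift along the tool's x, y, z scaled (see below), a list of three; "rot": the turn, a rotation vector about the tool's x, y, z scaled (see below), a list of three. A call has 1 to 10 rows; each row shifts and turns the commanded pose from where the row before left it, along the tool's axes as they then stand; what a row does not reach is not made up. The controller multiplies each number of a shift by 40 mm and each number of a turn by 0.12 rad. A row lasts 1/12 s, in which the tool goes at most 41.7 mm and 7.16 degrees, less where a joint would pass 70% of its speed; a pose out of reach is approached as far as the arm can. A call with a number of a shift or a turn outside -1 to 1 is refused whole. A call with a gripper value outside its range is refused whole. The fingers move at their own pace and stop on an object; "force" is the grip in N (left out, the last holds). Time passes only in rows, so rows that do not move let the fingers close. It gives the time, the measured TCP pose, the force and the opening at its end, in the units of the state.
- sense(): the state, without advancing time (a new reading comes with each control period).
- camera(name): name is "scene" or "top"; returns the picture (420x560x3 uint8, red, green, blue); there is no depth.
- camera_model(name): a dict with "mtx" (3x3 intrinsics, pixels), "D" ([k1, k2, p1, p2, k3] as OpenCV has them; the pictures are not rectified), "xyz" and "orientation" of the camera in the world. Camera axes: x right, y up, looking along -z (the intrinsics and any distortion apply to the point x, -y, -z); pixel columns grow to the right and rows downward; lengths in m; the calibration is good to about 2 mm. A picture is of the moment at which its call begins. camera_model takes no time and is no camera call.
- sign_off(): hands the job in, once; it reports no verdict.
The state is a dict: "time": time; "joints": joint angles; "joint_velocities": joint speeds; "joint_efforts": joint torques, N m; "tcp_pos": TCP position; "eef_rot": TCP orientation; "contact_force": force on the tool from outside, world axes, zero at the start; "wrist_torque": the same for the moment, N m; "finger_gap": opening from 0.0 (shut) to 1.0 (fully open).
Only numpy, scipy, OpenCV 4.12 (cv2) and the standard library are available. Lean on these libraries where they do the work, as an engineer would, in place of code of your own. Each camera call takes 0.05 s, during which the arm holds its last target.

## Task

Make up the two station kits in the wooden caddies, one thing upright in each pocket. In the three-pocket caddy, counting from the end with the steel loop, put the large jigger, then the glass shaker in the middle, then the small jigger at the far end; in the two-pocket caddy put the tamper in the pocket next to the loop and the spice jar in the other. Leave the flat tin and the espresso cup standing where they are.

Things in the scene. Friction and masses are not known exactly. Their poses are not given: they have to be found in the camera images.
- bar_caddy: Low open wooden caddy, THREE pockets in a row, 80 (x) by 224 (y) mm, 24 high, fixed. Origin: centre of underside; y along the row towards the end with the steel wire loop (29 mm beyond the end), z up. Pocket floors at z = 5, walls 4 mm. Pocket centres (x = 0) from the loop end: y = +72 (72 x 72 mm inside), y = -4 (72 x 72), y = -76 (72 in x, 64 in y).
- coffee_caddy: Low open wooden caddy, TWO pockets in a row, 94 (x) by 172 (y) mm, 24 high, fixed. Origin: centre of underside; y along the row AWAY from the steel wire loop, which is at the -y end (29 mm beyond it), z up. Pocket floors at z = 5, walls 4 mm. Pocket centres (x = 0): next to the loop y = -39 (86 x 86 mm inside), the other y = +45 (86 in x, 74 in y).
- large_jigger: The large bar jigger: hourglass of plain copper metal, 84 mm high, 43 mm across top and bottom, standing upright. Origin: centre of its underside, z up. To the fingers it is as thick as a straight 43 mm cylinder, waist included. Loose, about 0.1 kg.
- small_jigger: The small bar jigger: hourglass of plain steel, 67 mm high, 34 mm across top and bottom, standing upright. Origin: centre of its underside, z up. To the fingers it is as thick as a straight 34 mm cylinder, waist included. Loose, about 0.1 kg.
- shaker: Salt shaker: clear glass body with a domed metal cap that has holes, 90 mm high, body 44 mm in diameter up to 66 mm, the cap at most 34 mm, standing upright. Origin: centre of its underside, z up. Loose, about 0.1 kg.
- tamper: Coffee tamper: flat round steel foot 58 mm in diameter and 22 mm high, turned wooden handle above it up to 36 mm in diameter, 82 mm high in all, standing on its foot. Origin: centre of its underside, z up. Take it by the handle. Loose, about 0.4 kg.
- jar: Spice jar: the tallest of the stock, cylindrical with a flat-topped screw lid as wide as the jar, 45 mm in diameter, 106 mm high, standing upright. Origin: centre of its underside, z up. Loose, about 0.1 kg.
- flat_tin: Bystander: flat oblong tin with rounded corners, 63 x 105 mm, 24 mm high, loose on the counter beside the work. Origin: centre of its underside. Belongs to no kit.
- cup: Bystander: white espresso cup with a handle, 64 mm by 92 mm over the handle, 54 mm high, loose on the counter beside the work. Origin: underside, midway along its length over the handle. Belongs to no kit.
Things that resemble listed ones, but are neither listed nor needed, are in the scene too. What is shaped like the small_jigger but black or green is not meant.

How it is judged:
At the end, for the whole second after the job is handed in: Each of the five things stands in its own named pocket (anywhere within it), on the pocket floor (underside less than 4 mm above it), upright within 0.15 rad, released and at rest (under 0.02 m/s). Tin and cup are within 20 mm of their places, not tipped (x of large_jigger in the frame of bar_caddy between -0.0165 and 0.0165 m and y of large_jigger in the frame of bar_caddy between 0.0555 and 0.0885 m and z of each of large_jigger, shaker, small_jigger in the frame of bar_caddy below 0.009 m and angle between each of large_jigger, shaker, small_jigger, tamper, jar's own z axis and vertical below 0.15 rad and linear speed of each of large_jigger, shaker, small_jigger, tamper, jar below 0.02 m/s and x of shaker in the frame of bar_caddy between -0.016 and 0.016 m and y of shaker in the frame of bar_caddy between -0.02 and 0.012 m and x of small_jigger in the frame of bar_caddy between -0.021 and 0.021 m and y of small_jigger in the frame of bar_caddy between -0.093 and -0.059 m and x of tamper in the frame of coffee_caddy between -0.016 and 0.016 m and y of tamper in the frame of coffee_caddy between -0.055 and -0.023 m and z of each of tamper, jar in the frame of coffee_caddy below 0.009 m and x of jar in the frame of coffee_caddy between -0.0225 and 0.0225 m and y of jar in the frame of coffee_caddy between 0.0285 and 0.0615 m); the robot touches nothing.
It fails at once if the flat tin is pushed more than 20 mm from its place or tipped over (distance of flat_tin from where it was at the start of the episode above 0.02 m or angle between flat_tin's own z axis and vertical above 0.3 rad).
It fails at once if the espresso cup is pushed more than 20 mm from its place or tipped over (distance of cup from where it was at the start of the episode above 0.02 m or angle between cup's own z axis and vertical above 0.3 rad).
It also fails if it takes over 120 s, if anything falls off the work surface, if the arm or the gripper's body presses on something with over 40 N, if the wrist force passes 120 N, or if a joint passes its speed limit or range.

## Working session

There is one attempt and no reset: what is moved stays moved. The work goes in short steps, Python scripts to look and compute and a tool call to move; the robot and the scene stay as the last step left them, time stands still between calls to the robot, and variables do not carry over. Pictures are saved under pics/ and viewed, and the job is handed in when it is done.

Besides the shell and the picture viewer there is one more tool, called after "Emit:" as a command line: name --argument value ..., lists and objects as JSON in quotes. arm_command: Moves the arm, as the interface text tells. Shifts and turns lie within -1 to 1; 1 stands for 40 mm of shift or 0.12 rad of turn. Its arguments: {"type":"object","properties":{"jaw":{"type":"array","items":{"type":"number"}},"dp":{"type":"array","items":{"type":"array","items":{"type":"number"}}},"rot":{"type":"array","items":{"type":"array","items":{"type":"number"}}},"force":{"type":"number"}},"required":["jaw","dp","rot"]}

```bash
ls; mkdir -p pics; python3 - <<'E'
from workcell import *
import cv2
s=sense(); print(s)
for n in ("scene","top"):
    im=camera(n); cv2.imwrite(f"pics/{n}0.png",cv2.cvtColor(im,cv2.COLOR_RGB2BGR)); print(n,camera_model(n))
E
```

```text
pics
{'time': 0.0, 'joints': array([ 1.09681979,  0.33391136,  0.03984869,  1.46630118, -0.01338614,
        1.3433157 , -0.05849774]), 'joint_velocities': array([-0.00140938, -0.00027531,  0.00118329, -0.00068023,  0.00210373,
       -0.00350598,  0.00120028]), 'joint_efforts': array([-8.04962892e-04, -6.58575511e+01,  1.36466056e+00, -4.05565846e+01,
        1.65304838e-02,  1.28148167e-02, -1.67803699e-05]), 'tcp_pos': array([ 0.23774934, -0.60444674,  0.230406  ]), 'eef_rot': array([-8.07298188e-04,  9.82492719e-01,  1.86299114e-01, -2.13305998e-04]), 'contact_force': array([ 0.44162583,  0.40370514, -0.16103683]), 'wrist_torque': array([0.04382864, 0.03390929, 0.03006994]), 'finger_gap': 0.9951807152972132}
scene {'mtx': array([[498.56535293,   0.        , 276.99183677],
       [  0.        , 498.56535293, 215.20877066],
       [  0.        ,   0.        ,   1.        ]]), 'D': array([-0.01623639,  0.        ,  0.        ,  0.        ,  0.        ]), 'xyz': array([-0.44195758,  0.96801995,  0.63107893]), 'orientation': array([-0.31130961, -0.1938439 ,  0.50931009,  0.77853331])}
top {'mtx': array([[524.41996756,   0.        , 283.48648236],
       [  0.        , 524.41996756, 217.58123866],
       [  0.        ,   0.        ,   1.        ]]), 'D': array([-0.15621624,  0.        ,  0.        ,  0.        ,  0.        ]), 'xyz': array([ 0.21633781, -0.0024674 ,  1.91586486]), 'orientation': array([ 0.71444606,  0.046515  , -0.04559835, -0.69665198])}
```

View pics/scene0.png

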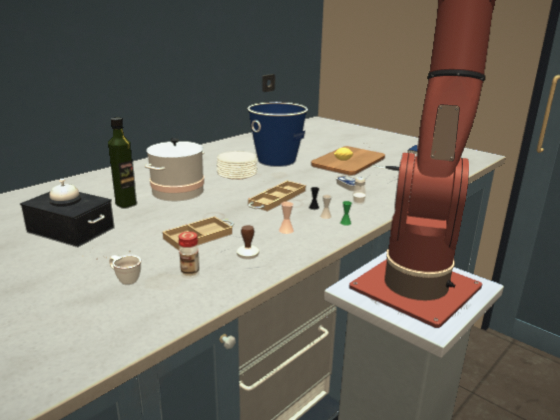

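View pics/top0.png

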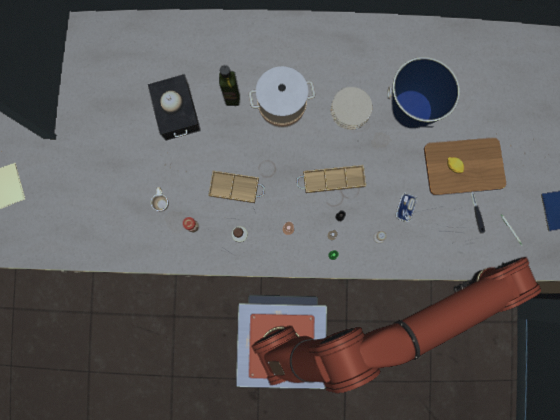

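```bash
cat > h.py <<'E'
import numpy as np, cv2
from scipy.spatial.transform import Rotation as R
from workcell import *
def q(o): return R.from_quat([o[1],o[2],o[3],o[0]])
def ray(n,uv):
    m=camera_model(n); p=cv2.undistortPoints(np.array([[uv]],float),m["mtx"],m["D"])[0,0]
    return m["xyz"], q(m["orientation"]).apply([p[0],-p[1],-1.])
def onz(n,uv,z):
    c,d=ray(n,uv); return c+d*(z-c[2])/d[2]
def proj(n,P):
    m=camera_model(n); p=q(m["orientation"]).inv().apply(np.atleast_2d(P)-m["xyz"]); p=p*[1,-1,-1]
    return cv2.projectPoints(p,np.zeros(3),np.zeros(3),m["mtx"],m["D"])[0][:,0]
def crop(im,x0,y0,x1,y1,k,name):
    c=cv2.cvtColor(im[y0:y1,x0:x1],cv2.COLOR_RGB2BGR); cv2.imwrite(name,cv2.resize(c,None,fx=k,fy=k,interpolation=cv2.INTER_CUBIC))
E
python3 - <<'E'
from h import *
t=cv2.cvtColor(cv2.imread("pics/top0.png"),cv2.COLOR_BGR2RGB); s=cv2.cvtColor(cv2.imread("pics/scene0.png"),cv2.COLOR_BGR2RGB)
crop(t,145,150,285,255,5.5,"pics/t_l.png"); crop(t,270,150,425,265,5,"pics/t_r.png")
crop(s,100,170,240,275,5.5,"pics/s_l.png"); crop(s,230,165,380,275,5,"pics/s_r.png")
E
```

```text
(no output)
```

View pics/t_l.png

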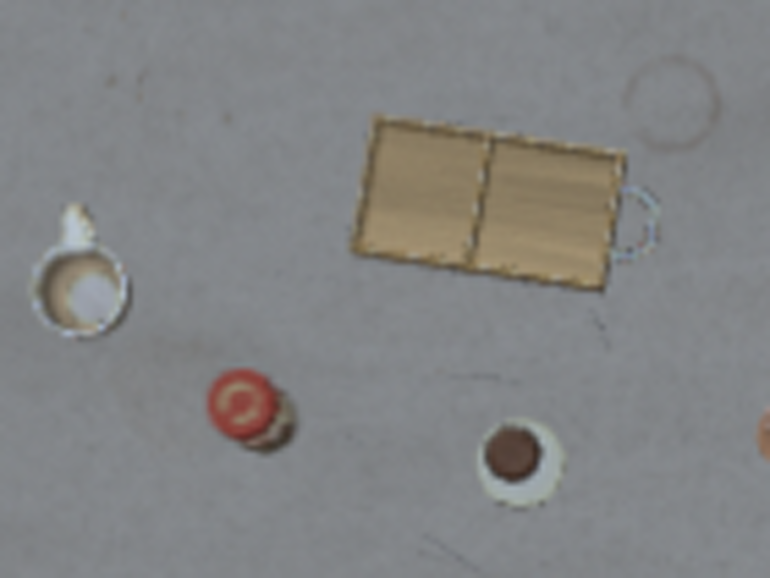

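View pics/t_r.png

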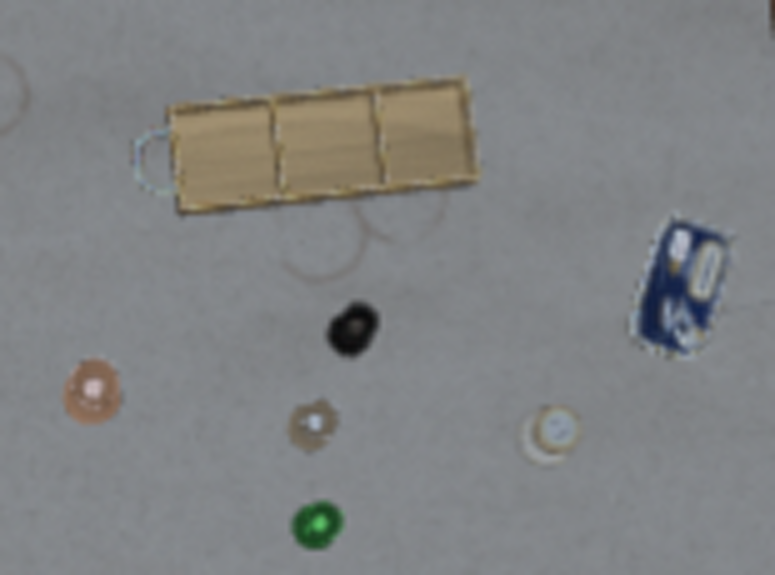

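View pics/s_l.png

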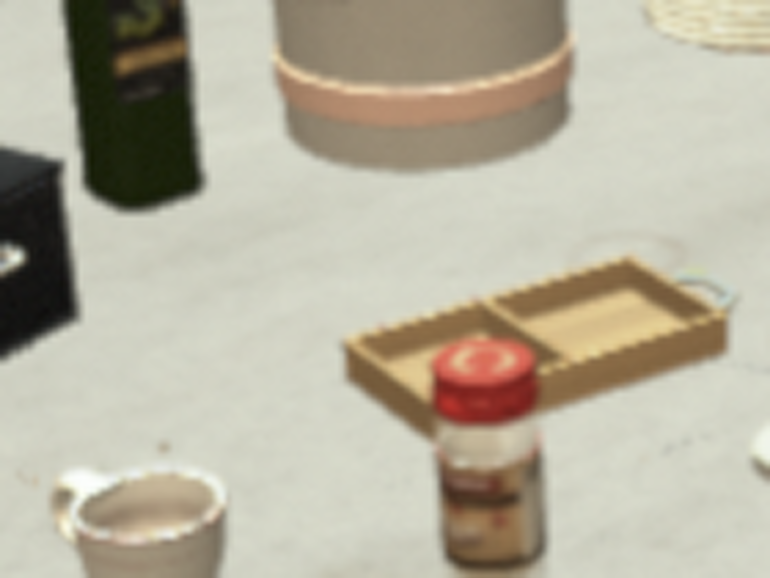

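View pics/s_r.png

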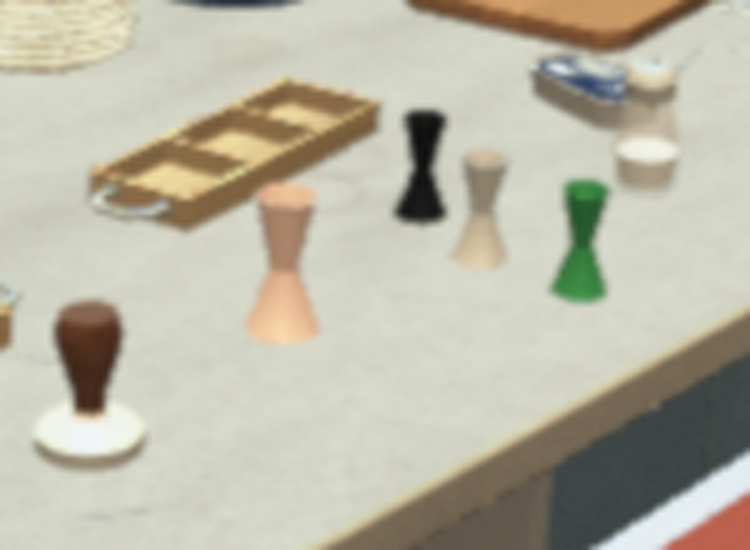

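```bash
cat > m.py <<'E'
from h import *
t=cv2.imread("pics/top0.png"); s=cv2.imread("pics/scene0.png")
def blob(im,box,thr,k=6):
    x0,y0,x1,y1=box
    c=cv2.resize(im[y0:y1,x0:x1],None,fx=k,fy=k,interpolation=cv2.INTER_CUBIC)
    lab=cv2.cvtColor(c,cv2.COLOR_BGR2LAB).astype(float)
    bg=np.median(lab.reshape(-1,3),0)
    d=np.linalg.norm((lab-bg)*[0.6,1.5,1.5],axis=2)
    m=cv2.morphologyEx((d>thr).astype(np.uint8),cv2.MORPH_CLOSE,np.ones((9,9)))
    cs=cv2.findContours(m,cv2.RETR_EXTERNAL,cv2.CHAIN_APPROX_NONE)[0]
    cc=max(cs,key=cv2.contourArea)
    h=cv2.convexHull(cc)
    toP=lambda p:(np.array(p,float)+.5)/k-.5+[x0,y0]
    M=cv2.moments(h); o=c.copy(); cv2.drawContours(o,[h],-1,(0,0,255),1)
    return toP([M['m10']/M['m00'],M['m01']/M['m00']]),toP(h[:,0]),cv2.contourArea(h)/k/k,o
if __name__=="__main__":
    top={"bar":((296,158,372,200),18),"coffee":((203,165,259,210),18),"LJ":((278,215,300,240),14),"SJ":((323,225,343,245),10),
      "shaker":((370,226,390,248),8),"tamper":((226,220,252,248),10),"jar":((178,212,204,236),14)}
    H={"LJ":.042,"SJ":.0335,"shaker":.045,"tamper":.015,"jar":.053}
    outs=[]
    for n,(b,th) in top.items():
        c,h,a,o=blob(t,b,th); outs.append(cv2.resize(o,(260,260)))
        if n in("bar","coffee"):
            W=np.array([onz("top",p,.024)[:2]*1000 for p in h],np.float32)
            r=cv2.minAreaRect(W); print(n,r, cv2.boxPoints(r).round().tolist())
        else: 
            x,y,w,hh=cv2.boundingRect(h.astype(np.float32)); print(n,c.round(1),(onz("top",c,H[n])*1000).round(1), "size px",w,hh)
    outs.append(outs[0]*0)
    cv2.imwrite("pics/masks.png",cv2.resize(np.vstack([np.hstack(outs[:4]),np.hstack(outs[4:])]),(800,400)))
E
python3 m.py
```

```text
bar ((613.4000854492188, -179.5111846923828), (85.3599853515625, 226.80145263671875), 7.502462387084961) [[556.0, -73.0], [586.0, -298.0], [671.0, -286.0], [641.0, -62.0]]
coffee ((573.7906494140625, 188.37081909179688), (175.86216735839844, 97.16849517822266), 82.56901550292969) [[514.0, 107.0], [611.0, 95.0], [633.0, 269.0], [537.0, 282.0]]
LJ [288.  228.1] [424.4 -14.2  42. ] size px 12 14
SJ [332.1 234.6] [ 405.5 -173.8   33.5] size px 11 12
shaker [380.  236.3] [ 402.2 -346.    45. ] size px 12 13
tamper [239.2 233.9] [401.4 163.2  15. ] size px 17 18
jar [190.2 224.2] [427.9 337.5  53. ] size px 17 17
```

View pics/masks.png

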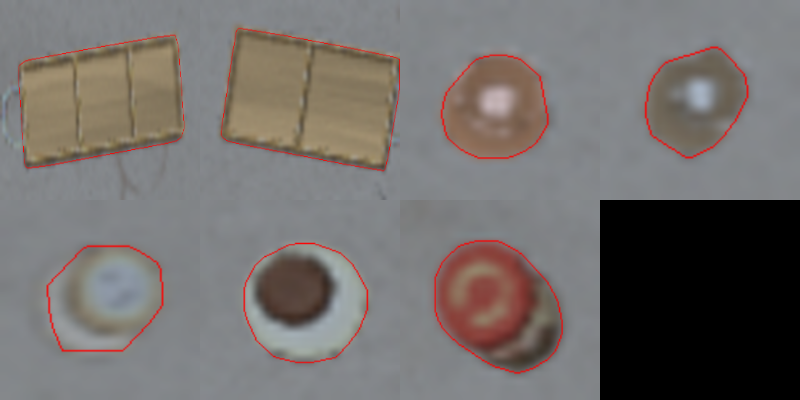

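```bash
cat > ov.py <<'E'
from h import *
import sys
CAD={"bar":((.6134,-.1795),7.5,.080,.224),"coffee":((.5738,.1884),-7.43,.094,.172)}
OBJ={"LJ":(.4244,-.0142,[(0,.0215),(.084,.0215)]),"SJ":(.4055,-.1738,[(0,.017),(.067,.017)]),"shaker":(.4022,-.346,[(0,.022),(.066,.022),(.09,.01)]),
"tamper":(.4014,.1632,[(0,.029),(.022,.029),(.082,.016)]),"jar":(.4279,.3375,[(0,.0225),(.106,.0225)])}
def w(cad,lx,ly):
    (x,y),a,_,_=CAD[cad]; a=np.radians(a); return np.array([x+np.cos(a)*lx-np.sin(a)*ly,y+np.sin(a)*lx+np.cos(a)*ly])
def draw(name,im,out,box,k):
    x0,y0,x1,y1=box; c=cv2.resize(im[y0:y1,x0:x1],None,fx=k,fy=k,interpolation=cv2.INTER_CUBIC)
    pl=lambda P,col: cv2.polylines(c,[np.round(((proj(name,P)-[x0,y0]+.5)*k-.5)*8).astype(np.int32)],True,col,1,cv2.LINE_AA,3)
    for n,(_,_,a,b) in CAD.items():
        for z in (0,.024):
            pl(np.array([[*w(n,i*a/2,j*b/2),z] for i,j in((1,1),(1,-1),(-1,-1),(-1,1))]),(0,0,255))
    th=np.linspace(0,2*np.pi,40)
    for n,(x,y,cs) in OBJ.items():
        for z,r in cs: pl(np.c_[x+r*np.cos(th),y+r*np.sin(th),0*th+z],(255,0,255))
    cv2.imwrite(out,c)
if __name__=="__main__":
    t=cv2.imread("pics/top0.png"); s=cv2.imread("pics/scene0.png")
    draw("top",t,"pics/o1.png",(175,160,395,250),3.6)
    draw("scene",s,"pics/o2.png",(160,165,380,285),3.6)
E
python3 ov.py
```

```text
(no output)
```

View pics/o1.png

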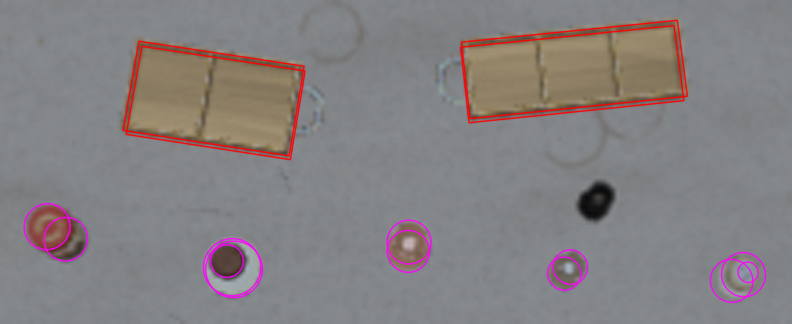

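View pics/o2.png

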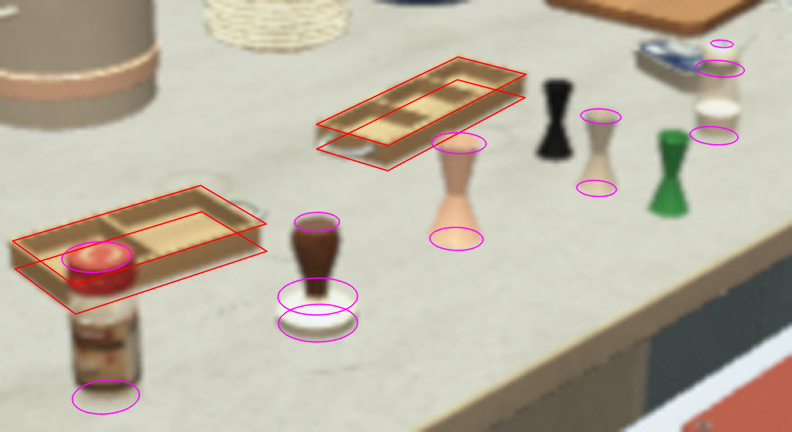

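```bash
cat > go.py <<'E'
from h import *
from ov import w
import workcell, sys
def go(target,yaw=None):
    s=sense(); r=q(s["eef_rot"]); p=np.array(s["tcp_pos"]); M=r.as_matrix()
    cur=np.degrees(np.arctan2(M[1,0],M[0,0]))
    print("t",round(s["time"],2),"tcp",(p*1000).round(1),"yaw",round(cur,2),"tilt",np.degrees(np.arccos(-M[2,2])).round(2),"gap mm",round(s["finger_gap"]*85.4,1),"F",s["contact_force"].round(1))
    if yaw is not None:
        d=R.from_euler('z',yaw,degrees=True)*R.from_euler('x',180,degrees=True)
        print(" rot units",((r.inv()*d).as_rotvec()/.12).round(2)); M2=d.as_matrix()
    else: M2=M
    d=M2.T@(np.array(target)-p)/.04
    print(" shift units (final axes)",d.round(2))
if __name__=="__main__":
    a=[float(x) for x in sys.argv[1:]]; go(a[:3],a[3] if len(a)>3 else None)
E
python3 - <<'E'
from go import *
print({k:getattr(workcell,k) for k in dir(workcell) if not k.startswith('_')}.keys(), getattr(workcell,'grip_point_offset',None))
for n,p,z in(("black",(340,216),.033),("green",(333,254.5),.033)): print(n,onz("top",p,z)*1000)
for n,c,y in(("LJ","bar",.072),("shaker","bar",-.004),("SJ","bar",-.076),("tamper","coffee",-.039),("jar","coffee",.045)): print(n,w(c,0,y))
go([.4055,-.1738,.2],7.5)
E
```

```text
dict_keys(['Unreachable', 'camera', 'camera_model', 'grip_point_offset', 'sense', 'sign_off']) 0.0187
black [ 474.10061899 -201.7912204    33.        ]
green [ 333.78334181 -178.25857544   33.        ]
LJ [ 0.60400211 -0.10811597]
shaker [ 0.6139221  -0.18346578]
SJ [ 0.62331999 -0.25484981]
tamper [0.56875672 0.14972746]
jar [0.57961917 0.23302216]
t 0.1 tcp [ 237.8 -604.5  230.5] yaw 21.47 tilt 0.08 gap mm 85.4 F [-0.6  0.5  0. ]
 rot units [-0.01  0.    2.03]
 shift units (final axes) [  5.56 -10.13   0.76]
```

Emit:
arm_command --jaw '[60,60,60,60,60,60,60,60,60,60]' --dp '[[0,0,0],[0,0,0],[0.46,-0.84,0],[0.46,-0.84,0],[0.46,-0.84,0],[0.46,-0.84,0],[0.46,-0.84,0],[0.46,-0.84,0],[0.46,-0.84,0],[0.46,-0.84,0]]' --rot '[[0,0,1],[0,0,1],[0,0,0],[0,0,0],[0,0,0],[0,0,0],[0,0,0],[0,0,0],[0,0,0],[0,0,0]]' --force 40

```text
time: 0.93
tcp_pos: [0.3478, -0.3168, 0.2311]
eef_rot: [0.0, 0.998, 0.067, -0.0]
contact_force: [1.4, -0.5, 0.0]
finger_gap: 0.703
```

```bash
python3 go.py .4055 -.1738 .12 7.5
```

```text
t 0.93 tcp [ 347.8 -316.8  231.1] yaw 7.72 tilt 0.02 gap mm 60.0 F [ 1.4 -0.5  0. ]
 rot units [-0.    0.    0.03]
 shift units (final axes) [ 1.9  -3.36  2.78]
```

Emit:
arm_command --jaw '[60,60,60,60,60,60,60]' --dp '[[0.48,-0.84,0],[0.48,-0.84,0],[0.47,-0.84,0],[0.47,-0.84,0],[0,0,0.9],[0,0,0.9],[0,0,0.9]]' --rot '[[0,0,0],[0,0,0],[0,0,0],[0,0,0],[0,0,0],[0,0,0],[0,0,0]]'

```text
time: 1.52
tcp_pos: [0.4053, -0.1747, 0.1224]
eef_rot: [0.001, 0.998, 0.068, 0.001]
contact_force: [-0.1, -0.0, -0.6]
finger_gap: 0.708
```

```bash
python3 go.py .4055 -.1738 .028 7.5; python3 - <<'E'
from h import *
im=camera("scene"); crop(im,260,140,400,245,5.5,"pics/a1.png")
im=camera("top"); crop(im,270,150,425,265,5,"pics/a2.png")
E
```

```text
t 1.52 tcp [ 405.3 -174.7  122.4] yaw 7.83 tilt 0.1 gap mm 60.5 F [-0.1 -0.  -0.6]
 rot units [ 0.01 -0.01  0.05]
 shift units (final axes) [ 0.01 -0.02  2.36]
```

View pics/a1.png

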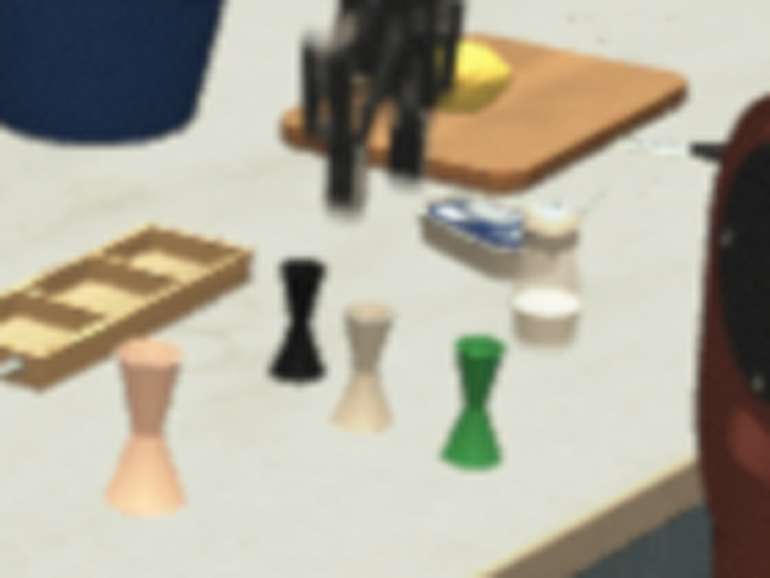

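The enlarged crop shows three hourglasses: black (300,320), plain steel (362,365) and green (475,400). The steel one is the small jigger, since black and green are ruled out. The fingers at (345,190) and (408,160) straddle it from above.

Emit:
arm_command --jaw '[60,60,60,60,34,30,30,30,30,30]' --dp '[[0,0,0.8],[0,0,0.8],[0,0,0.75],[0,0,0],[0,0,0],[0,0,0],[0,0,0],[0,0,0],[0,0,-0.3],[0,0,-0.7]]' --rot '[[0,0,0],[0,0,0],[0,0,0],[0,0,0],[0,0,0],[0,0,0],[0,0,0],[0,0,0],[0,0,0],[0,0,0]]' --force 40

```text
time: 2.45
tcp_pos: [0.4033, -0.1748, 0.0686]
eef_rot: [-0.001, 0.998, 0.067, -0.002]
contact_force: [0.6, -0.1, -0.4]
finger_gap: 0.35
```

```bash
python3 go.py .6233 -.2548 .15 7.5
```

```text
t 2.45 tcp [ 403.3 -174.8   68.6] yaw 7.72 tilt 0.22 gap mm 29.9 F [ 0.6 -0.1 -0.4]
 rot units [-0.02  0.03  0.03]
 shift units (final axes) [ 5.19  2.7  -2.04]
```

```bash
python3 - <<'E'
from h import *
im=camera("scene"); crop(im,260,140,400,245,5.5,"pics/b1.png")
E
```

```text
(no output)
```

View pics/b1.png

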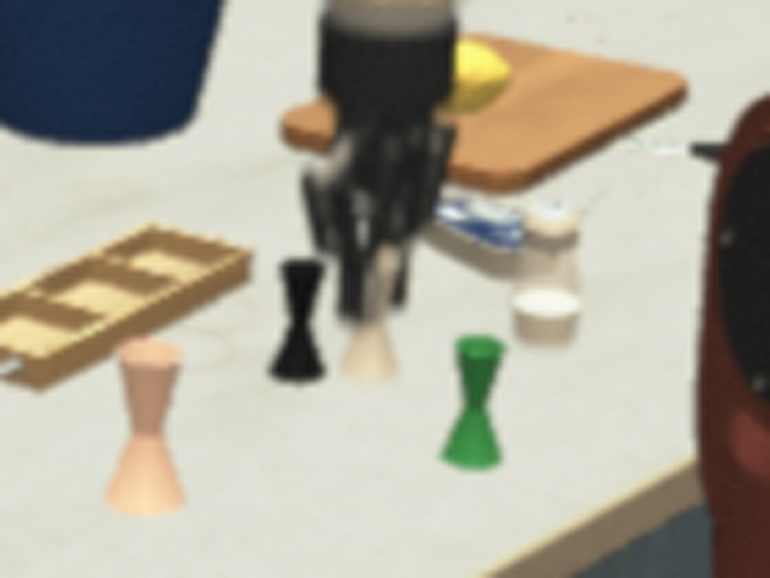

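```bash
python3 - <<'E'
from h import *
print(onz("scene",(327.0,206.5),.04), onz("scene",(65.8+260-.4,73.5+140),0.), onz("top",(332,234.6),.0335))
print(proj("scene",[[.4033,-.1748,.0686],[.4033,-.1748,.04]]))
im=camera("top"); crop(im,300,200,370,260,10,"pics/b2.png")
E
```

```text
[ 0.39564272 -0.16649019  0.04      ] [ 4.20980997e-01 -1.94613860e-01  1.11022302e-16] [ 0.40554344 -0.17355546  0.0335    ]
[[327.2080121  196.41780604]
 [326.6859998  205.06547702]]
```

View pics/b2.png

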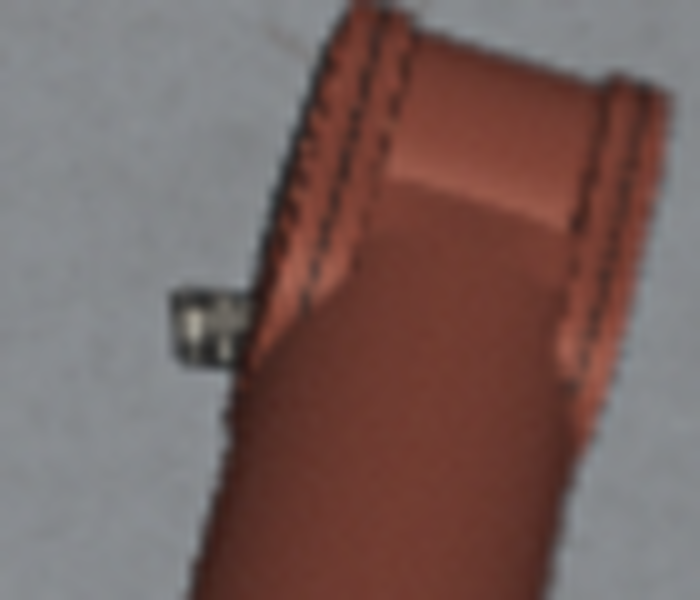

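Emit:
arm_command --jaw '[20,20,20,20,20,20]' --dp '[[0,0,-0.5],[0,0,-0.8],[0,0,-0.8],[0.7,0.36,0],[0.7,0.36,0],[0.7,0.36,0]]' --rot '[[0,0,0],[0,0,0],[0,0,0],[0,0,0],[0,0,0],[0,0,0]]'

```text
time: 3.05
tcp_pos: [0.4956, -0.2079, 0.1553]
eef_rot: [0.001, 0.998, 0.067, 0.002]
contact_force: [-0.7, -0.2, -0.1]
finger_gap: 0.338
```

```bash
python3 go.py .6233 -.2548 .15 7.5
```

```text
t 3.05 tcp [ 495.6 -207.9  155.3] yaw 7.68 tilt 0.22 gap mm 28.9 F [-0.7 -0.2 -0.1]
 rot units [ 0.02 -0.02  0.03]
 shift units (final axes) [3.01 1.58 0.13]
```

Emit:
arm_command --jaw '[20,20,20,20,20,20,20]' --dp '[[0.75,0.4,0],[0.75,0.4,0],[0.75,0.4,0],[0.75,0.38,0],[0,0,0.8],[0,0,0.8],[0,0,0]]' --rot '[[0,0,0],[0,0,0],[0,0,0],[0,0,0],[0,0,0],[0,0,0],[0,0,0]]'

```text
time: 3.63
tcp_pos: [0.618, -0.2523, 0.0828]
eef_rot: [-0.002, 0.998, 0.067, -0.004]
contact_force: [-1.4, 0.7, -3.3]
finger_gap: 0.338
```

```bash
python3 go.py .6233 -.2548 .034 7.5;python3 - <<'E'
from h import *
im=camera("scene"); crop(im,230,120,370,225,5.5,"pics/c1.png")
E
```

```text
t 3.63 tcp [ 618.  -252.3   82.8] yaw 7.73 tilt 0.55 gap mm 28.8 F [-1.4  0.7 -3.3]
 rot units [-0.04  0.07  0.03]
 shift units (final axes) [0.12 0.08 1.22]
```

View pics/c1.png

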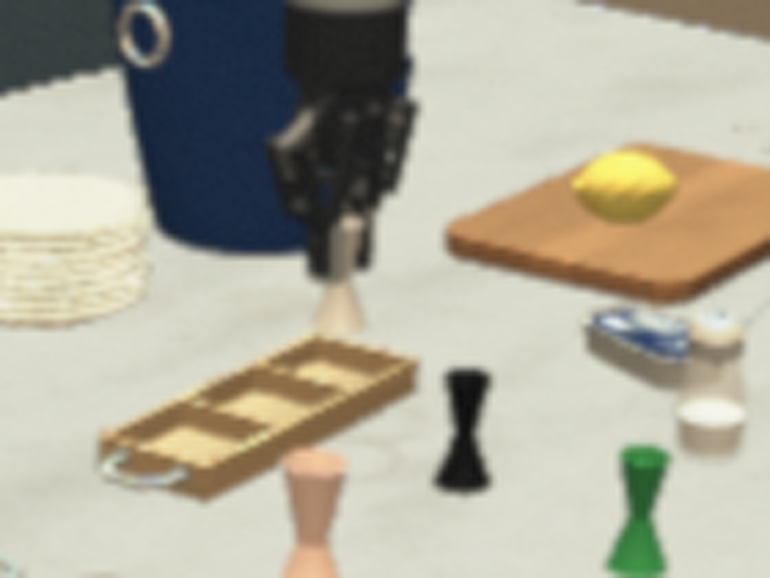

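Emit:
arm_command --jaw '[20,20,20,20]' --dp '[[0.08,0.05,0.5],[0.04,0.03,0.4],[0,0,0.2],[0,0,0]]' --rot '[[0,0,0],[0,0,0],[0,0,0],[0,0,0]]'

```text
time: 4.02
tcp_pos: [0.626, -0.2558, 0.0454]
eef_rot: [-0.0, 0.998, 0.067, -0.001]
contact_force: [-0.3, 0.3, -1.5]
finger_gap: 0.336
```

```bash
python3 go.py .6233 -.2548 .034 7.5;
```

```text
t 4.02 tcp [ 626.  -255.8   45.4] yaw 7.71 tilt 0.06 gap mm 28.7 F [-0.3  0.3 -1.5]
 rot units [-0.    0.01  0.03]
 shift units (final axes) [-0.06 -0.03  0.29]
```

Emit:
arm_command --jaw '[20,20,20]' --dp '[[0,0,0.14],[0,0,0.12],[0,0,0]]' --rot '[[0,0,0],[0,0,0],[0,0,0]]'

```text
time: 4.27
tcp_pos: [0.6279, -0.2562, 0.0372]
eef_rot: [0.001, 0.998, 0.067, 0.002]
contact_force: [-1.2, -0.7, 4.9]
finger_gap: 0.337
```

```bash
python3 go.py .6233 -.2548 .034 7.5;
```

```text
t 4.27 tcp [ 627.9 -256.2   37.2] yaw 7.72 tilt 0.19 gap mm 28.8 F [-1.2 -0.7  4.9]
 rot units [ 0.01 -0.02  0.03]
 shift units (final axes) [-0.11 -0.05  0.08]
```

Emit:
arm_command --jaw '[34,45,56,56,56,56,56]' --dp '[[0,0,0.02],[0,0,0],[0,0,0],[0,0,0],[0,0,-0.5],[0,0,-0.9],[0,0,-0.9]]' --rot '[[0,0,0],[0,0,0],[0,0,0],[0,0,0],[0,0,0],[0,0,0],[0,0,0]]'

```text
time: 4.85
tcp_pos: [0.6254, -0.2555, 0.1258]
eef_rot: [-0.001, 0.998, 0.067, -0.001]
contact_force: [1.3, -0.1, -0.1]
finger_gap: 0.655
```

```bash
python3 go.py .4022 -.346 .13 7.5;python3 - <<'E'
from h import *
im=camera("scene"); crop(im,230,120,370,225,5.5,"pics/c2.png")
E
```

```text
t 4.85 tcp [ 625.4 -255.5  125.8] yaw 7.73 tilt 0.19 gap mm 56.0 F [ 1.3 -0.1 -0.1]
 rot units [-0.01  0.02  0.03]
 shift units (final axes) [-5.83  1.52 -0.11]
```

View pics/c2.png

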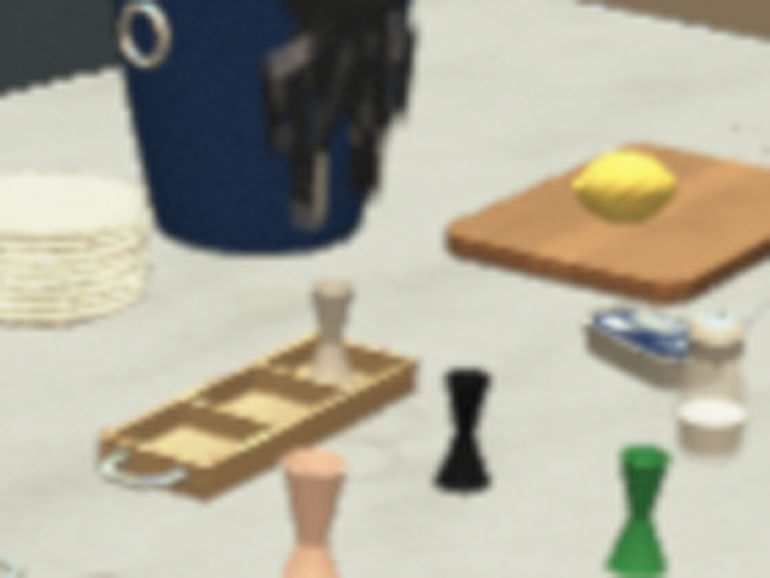

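```bash
python3 - <<'E'
from h import *
print(onz("top",(380.8,235.3),.075), onz("scene",(359.6,178.6),.085))
print("tin",onz("top",(406,207),.024))
E
```

```text
[ 0.4030125  -0.34346378  0.075     ] [ 0.40030895 -0.34126879  0.085     ]
tin [ 0.51496494 -0.44666481  0.024     ]
```

Emit:
arm_command --jaw '[68,68,68,68,68,68,68,68,68,68]' --dp '[[-0.83,0.21,0],[-0.83,0.21,0],[-0.83,0.21,0],[-0.83,0.21,0],[-0.83,0.21,0],[-0.83,0.21,0],[-0.83,0.21,0],[0,0,0],[0,0,0.8],[0,0,0.8]]' --rot '[[0,0,0],[0,0,0],[0,0,0],[0,0,0],[0,0,0],[0,0,0],[0,0,0],[0,0,0],[0,0,0],[0,0,0]]'

```text
time: 5.73
tcp_pos: [0.4052, -0.3471, 0.0634]
eef_rot: [0.002, 0.998, 0.066, 0.002]
contact_force: [0.6, -0.1, -1.0]
finger_gap: 0.796
```

```bash
python3 go.py .4022 -.344 .03 7.5;python3 - <<'E'
from h import *
im=camera("scene"); crop(im,290,120,430,225,5.5,"pics/d1.png")
E
```

```text
t 5.73 tcp [ 405.2 -347.1   63.4] yaw 7.63 tilt 0.32 gap mm 68.0 F [ 0.6 -0.1 -1. ]
 rot units [ 0.04 -0.03  0.02]
 shift units (final axes) [-0.06 -0.09  0.84]
```

View pics/d1.png

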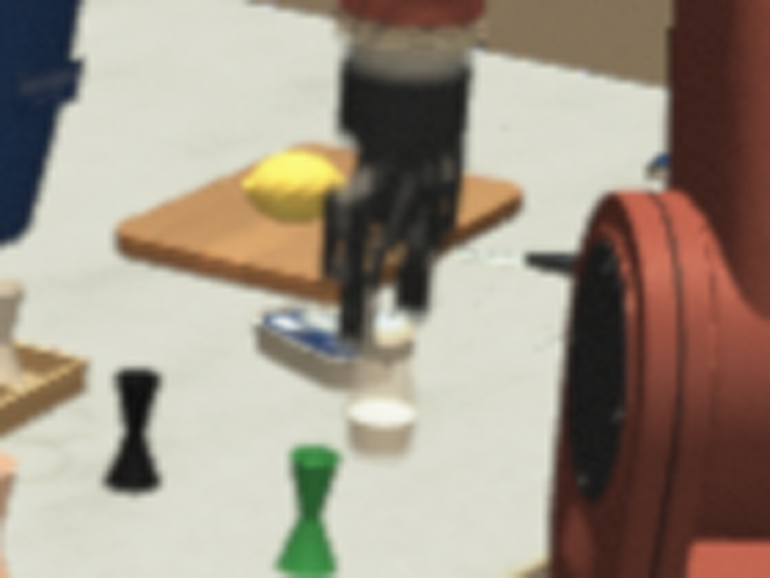

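Emit:
arm_command --jaw '[68,68,68,50,35,35,35,35,35,35]' --dp '[[-0.05,-0.05,0.4],[0,0,0.4],[0,0,0],[0,0,0],[0,0,0],[0,0,0],[0,0,0],[0,0,0],[0,0,-0.3],[0,0,-0.6]]' --rot '[[0,0,0],[0,0,0],[0,0,0],[0,0,0],[0,0,0],[0,0,0],[0,0,0],[0,0,0],[0,0,0],[0,0,0]]'

```text
time: 6.62
tcp_pos: [0.4005, -0.3425, 0.0652]
eef_rot: [-0.002, 0.998, 0.067, -0.002]
contact_force: [-0.1, -0.4, -1.4]
finger_gap: 0.451
```

```bash
python3 go.py .6139 -.1835 .16 7.5;python3 - <<'E'
from h import *
im=camera("scene"); crop(im,290,120,430,225,5.5,"pics/d2.png")
E
```

```text
t 6.62 tcp [ 400.5 -342.5   65.2] yaw 7.73 tilt 0.25 gap mm 38.6 F [-0.1 -0.4 -1.4]
 rot units [-0.03  0.02  0.03]
 shift units (final axes) [ 5.81 -3.24 -2.37]
```

View pics/d2.png

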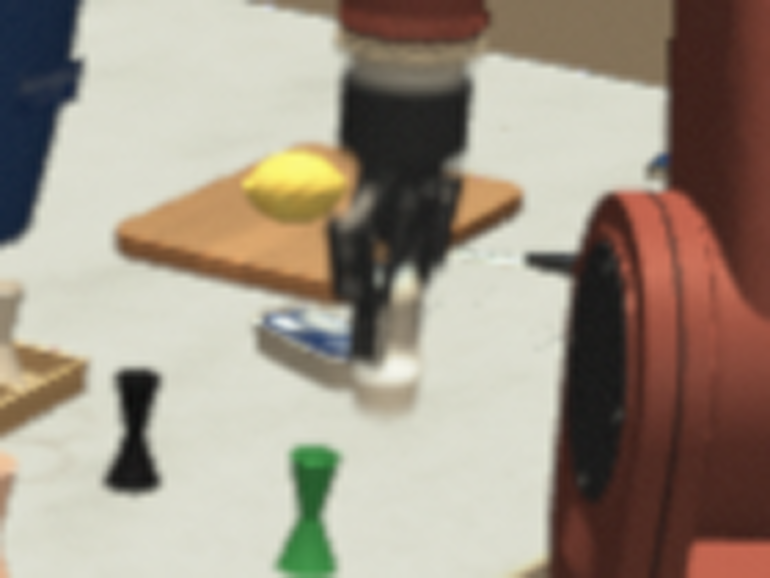

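Emit:
arm_command --jaw '[35,35,35,35,35,35,35,35,35,35]' --dp '[[0,0,-0.8],[0,0,-0.8],[0,0,-0.7],[0.83,-0.46,0],[0.83,-0.46,0],[0.83,-0.46,0],[0.83,-0.46,0],[0.83,-0.46,0],[0.83,-0.46,0],[0.83,-0.46,0]]' --rot '[[0,0,0],[0,0,0],[0,0,0],[0,0,0],[0,0,0],[0,0,0],[0,0,0],[0,0,0],[0,0,0],[0,0,0]]'

```text
time: 7.5
tcp_pos: [0.6162, -0.1837, 0.1595]
eef_rot: [0.0, 0.998, 0.067, 0.0]
contact_force: [1.0, -0.0, -1.3]
finger_gap: 0.455
```

Emit:
arm_command --jaw '[35,35,35,35,35]' --dp '[[0,0,0],[0,0,0.8],[0,0,0.8],[0,0,0.5],[0,0,0]]' --rot '[[0,0,0],[0,0,0],[0,0,0],[0,0,0],[0,0,0]]'

```text
time: 7.92
tcp_pos: [0.6119, -0.1843, 0.0701]
eef_rot: [-0.001, 0.998, 0.067, -0.003]
contact_force: [-0.3, 0.3, -0.8]
finger_gap: 0.45
```

```bash
python3 go.py .6139 -.1835 .037 7.5;python3 - <<'E'
from h import *
im=camera("scene"); crop(im,230,120,370,225,5.5,"pics/d3.png")
E
```

```text
t 7.92 tcp [ 611.9 -184.3   70.1] yaw 7.73 tilt 0.41 gap mm 38.4 F [-0.3  0.3 -0.8]
 rot units [-0.02  0.05  0.03]
 shift units (final axes) [ 0.05 -0.01  0.83]
```

View pics/d3.png

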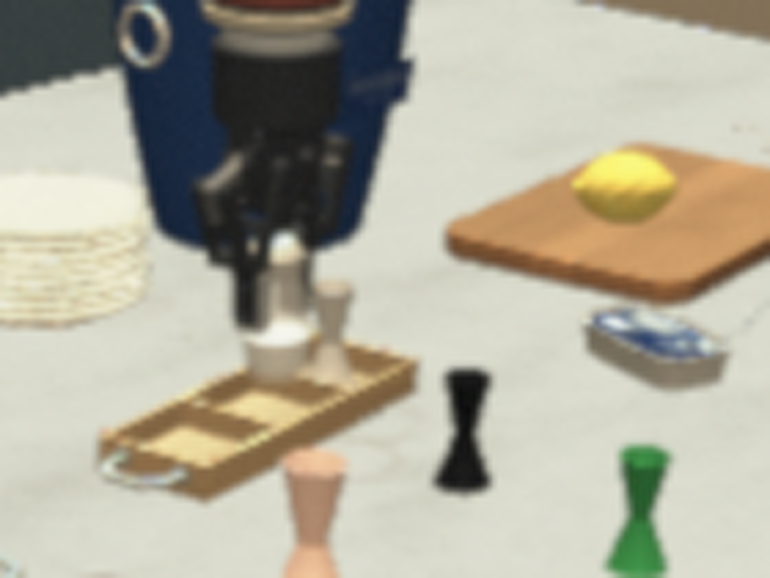

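Emit:
arm_command --jaw '[35,35,35,35]' --dp '[[0,0,0.4],[0,0,0.25],[0,0,0.12],[0,0,0]]' --rot '[[0,0,0],[0,0,0],[0,0,0],[0,0,0]]'

```text
time: 8.3
tcp_pos: [0.6147, -0.1848, 0.0434]
eef_rot: [-0.0, 0.998, 0.067, -0.0]
contact_force: [0.0, 1.0, -0.2]
finger_gap: 0.45
```

```bash
python3 go.py .6139 -.1835 .037 7.5
```

```text
t 8.3 tcp [ 614.7 -184.8   43.4] yaw 7.72 tilt 0.03 gap mm 38.4 F [ 0.   1.  -0.2]
 rot units [-0.    0.    0.03]
 shift units (final axes) [-0.01 -0.04  0.16]
```

Emit:
arm_command --jaw '[35,35,35]' --dp '[[0,0,0.1],[0,0,0.1],[0,0,0]]' --rot '[[0,0,0],[0,0,0],[0,0,0]]'

```text
time: 8.55
tcp_pos: [0.6161, -0.185, 0.0369]
eef_rot: [0.0, 0.998, 0.067, 0.001]
contact_force: [-2.3, 0.2, 6.6]
finger_gap: 0.452
```

```bash
python3 go.py .6139 -.1835 .037 7.5
```

```text
t 8.55 tcp [ 616.1 -185.    36.9] yaw 7.72 tilt 0.14 gap mm 38.6 F [-2.3  0.2  6.6]
 rot units [ 0.01 -0.02  0.03]
 shift units (final axes) [-0.05 -0.04 -0.  ]
```

Emit:
arm_command --jaw '[46,54,58,58,58,58,58,58]' --dp '[[0,0,0],[0,0,0],[0,0,0],[0,0,0],[0,0,-0.5],[0,0,-0.9],[0,0,-0.9],[0,0,-0.6]]' --rot '[[0,0,0],[0,0,0],[0,0,0],[0,0,0],[0,0,0],[0,0,0],[0,0,0],[0,0,0]]'

```text
time: 9.22
tcp_pos: [0.6158, -0.1848, 0.1547]
eef_rot: [0.0, 0.998, 0.067, 0.001]
contact_force: [1.1, 1.2, 0.9]
finger_gap: 0.679
```

```bash
python3 go.py .4244 -.0142 .14 7.5;python3 - <<'E'
from h import *
im=camera("scene"); crop(im,230,120,370,225,5.5,"pics/d4.png")
E
```

```text
t 9.22 tcp [ 615.8 -184.8  154.7] yaw 7.73 tilt 0.15 gap mm 58.0 F [1.1 1.2 0.9]
 rot units [ 0.01 -0.02  0.03]
 shift units (final axes) [-4.19 -4.85  0.37]
```

View pics/d4.png

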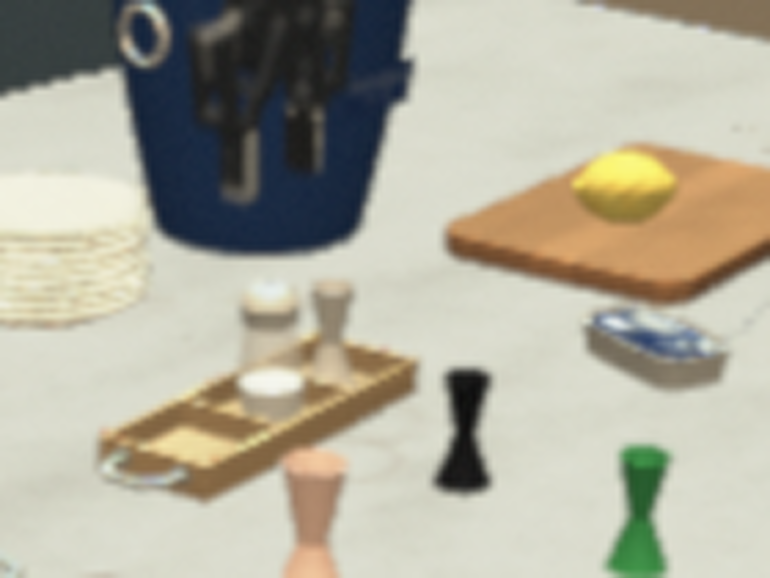

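The shaker stands in the middle pocket at (270,360). Next is the copper large jigger.

Emit:
arm_command --jaw '[68,68,68,68,68,68,68,68,68,68]' --dp '[[-0.6,-0.69,0],[-0.6,-0.69,0],[-0.6,-0.69,0],[-0.6,-0.69,0],[-0.6,-0.69,0],[-0.6,-0.7,0],[-0.59,-0.7,0],[0,0,0],[0,0,0.7],[0,0,0.7]]' --rot '[[0,0,0],[0,0,0],[0,0,0],[0,0,0],[0,0,0],[0,0,0],[0,0,0],[0,0,0],[0,0,0],[0,0,0]]'

```text
time: 10.1
tcp_pos: [0.424, -0.015, 0.0962]
eef_rot: [0.001, 0.998, 0.068, 0.002]
contact_force: [0.2, -1.2, -1.2]
finger_gap: 0.794
```

```bash
python3 go.py .4244 -.0142 .035 7.5;python3 - <<'E'
from h import *
im=camera("scene"); crop(im,220,140,360,245,5.5,"pics/e1.png")
E
```

```text
t 10.1 tcp [424.  -15.   96.2] yaw 7.77 tilt 0.3 gap mm 67.8 F [ 0.2 -1.2 -1.2]
 rot units [ 0.02 -0.04  0.04]
 shift units (final axes) [ 0.01 -0.02  1.53]
```

View pics/e1.png

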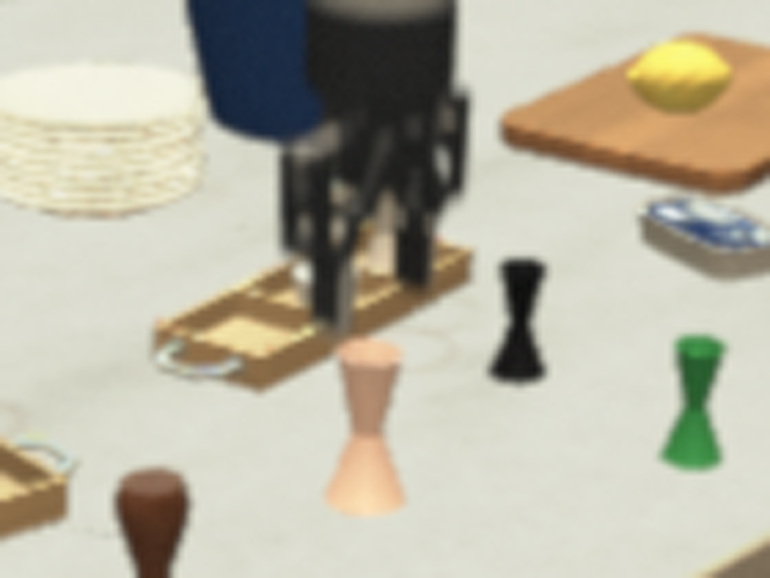

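Emit:
arm_command --jaw '[68,68,68,50,35,35,35,35,35,35]' --dp '[[0,0,0.75],[0,0,0.75],[0,0,0],[0,0,0],[0,0,0],[0,0,0],[0,0,0],[0,0,0],[0,0,-0.4],[0,0,-0.8]]' --rot '[[0,0,0],[0,0,0],[0,0,0],[0,0,0],[0,0,0],[0,0,0],[0,0,0],[0,0,0],[0,0,0],[0,0,0]]'

```text
time: 10.98
tcp_pos: [0.4207, -0.015, 0.0824]
eef_rot: [-0.001, 0.998, 0.067, -0.002]
contact_force: [0.2, -0.6, -2.0]
finger_gap: 0.435
```

```bash
python3 go.py .604 -.1081 .16 7.5
```

```text
t 10.98 tcp [420.7 -15.   82.4] yaw 7.73 tilt 0.26 gap mm 37.2 F [ 0.2 -0.6 -2. ]
 rot units [-0.01  0.04  0.03]
 shift units (final axes) [ 4.24  2.91 -1.94]
```

Emit:
arm_command --jaw '[35,35,35,35,35,35,35,35,35,35]' --dp '[[0,0,-0.7],[0,0,-0.7],[0,0,-0.5],[0.7,0.48,0],[0.7,0.48,0],[0.7,0.49,0],[0.7,0.49,0],[0.7,0.49,0],[0.7,0.48,0],[0,0,0]]' --rot '[[0,0,0],[0,0,0],[0,0,0],[0,0,0],[0,0,0],[0,0,0],[0,0,0],[0,0,0],[0,0,0],[0,0,0]]'

```text
time: 11.82
tcp_pos: [0.6087, -0.1119, 0.1592]
eef_rot: [0.0, 0.998, 0.065, 0.001]
contact_force: [-1.3, -0.7, -2.0]
finger_gap: 0.436
```

Emit:
arm_command --jaw '[35,35,35,35,35]' --dp '[[0,0,0],[0,0,0.7],[0,0,0.8],[0,0,0.6],[0,0,0]]' --rot '[[0,0,0],[0,0,0],[0,0,0],[0,0,0],[0,0,0]]'

```text
time: 12.23
tcp_pos: [0.601, -0.107, 0.0713]
eef_rot: [-0.001, 0.998, 0.068, -0.004]
contact_force: [-1.9, -0.1, -2.0]
finger_gap: 0.436
```

```bash
python3 go.py .604 -.1081 .042 7.5;python3 - <<'E'
from h import *
im=camera("scene"); crop(im,220,120,360,225,5.5,"pics/e3.png")
E
```

```text
t 12.23 tcp [ 601.  -107.    71.3] yaw 7.76 tilt 0.42 gap mm 37.3 F [-1.9 -0.1 -2. ]
 rot units [-0.02  0.06  0.04]
 shift units (final axes) [0.07 0.04 0.73]
```

View pics/e3.png

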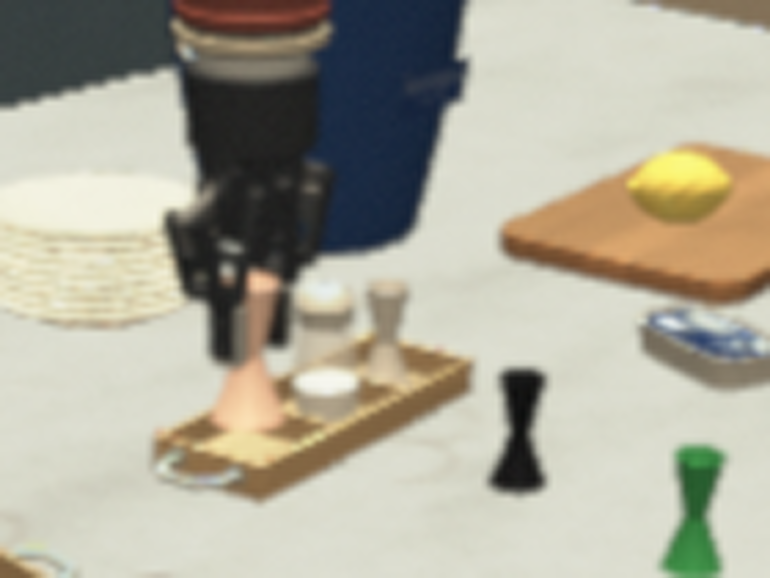

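Emit:
arm_command --jaw '[35,35,35,35,35]' --dp '[[0,-0.03,0.3],[0,0,0.22],[0,0,0.12],[0,0,0.05],[0,0,0]]' --rot '[[0,0,0],[0,0,0],[0,0,0],[0,0,0],[0,0,0]]'

```text
time: 12.7
tcp_pos: [0.6047, -0.1066, 0.0477]
eef_rot: [-0.0, 0.998, 0.067, -0.0]
contact_force: [-0.4, -0.4, -1.2]
finger_gap: 0.43
```

```bash
python3 go.py .604 -.1081 .042 7.5
```

```text
t 12.7 tcp [ 604.7 -106.6   47.7] yaw 7.72 tilt 0.01 gap mm 36.7 F [-0.4 -0.4 -1.2]
 rot units [-0.    0.    0.03]
 shift units (final axes) [-0.02  0.03  0.14]
```

Emit:
arm_command --jaw '[35,35,35]' --dp '[[0,0,0.1],[0,0,0.1],[0,0,0]]' --rot '[[0,0,0],[0,0,0],[0,0,0]]'

```text
time: 12.95
tcp_pos: [0.6061, -0.1067, 0.0425]
eef_rot: [0.001, 0.998, 0.067, 0.001]
contact_force: [-7.1, 0.6, 20.6]
finger_gap: 0.434
```

```bash
python3 go.py .604 -.1081 .042 7.5
```

```text
t 12.95 tcp [ 606.1 -106.7   42.5] yaw 7.72 tilt 0.17 gap mm 37.1 F [-7.1  0.6 20.6]
 rot units [ 0.01 -0.02  0.03]
 shift units (final axes) [-0.06  0.03  0.01]
```

Firm contact with the floor, so I back off slightly and release.

Emit:
arm_command --jaw '[36,46,54,57,57,57,57,57,57]' --dp '[[0,0,-0.05],[0,0,0],[0,0,0],[0,0,0],[0,0,0],[0,0,-0.5],[0,0,-0.9],[0,0,-0.9],[0,0,-0.6]]' --rot '[[0,0,0],[0,0,0],[0,0,0],[0,0,0],[0,0,0],[0,0,0],[0,0,0],[0,0,0],[0,0,0]]'

```text
time: 13.7
tcp_pos: [0.6056, -0.1065, 0.1608]
eef_rot: [0.0, 0.998, 0.067, 0.001]
contact_force: [0.1, 0.4, -0.3]
finger_gap: 0.669
```

```bash
python3 go.py .4014 .1632 .16 -7.5;python3 - <<'E'
from h import *
im=camera("scene"); crop(im,220,140,360,245,5.5,"pics/e4.png")
E
```

```text
t 13.7 tcp [ 605.6 -106.5  160.8] yaw 7.73 tilt 0.14 gap mm 57.1 F [ 0.1  0.4 -0.3]
 rot units [ 0.   -0.02  2.22]
 shift units (final axes) [-5.94 -6.02  0.02]
```

View pics/e4.png

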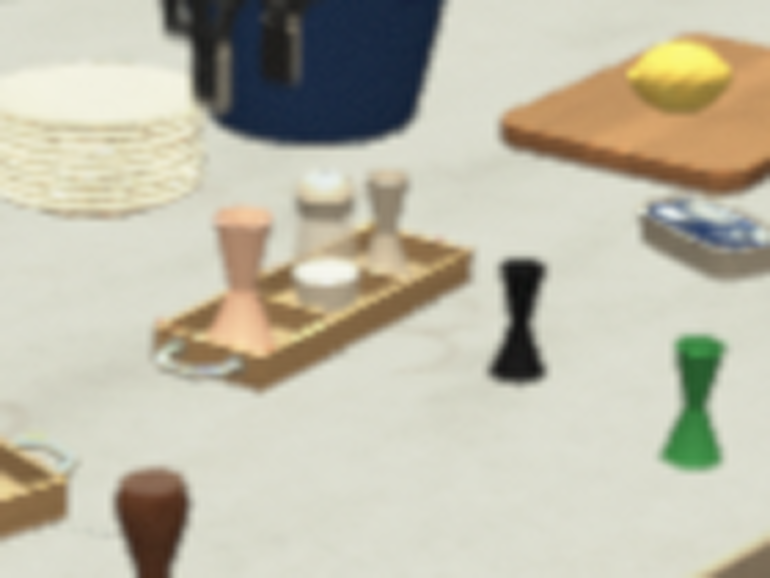

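All three stand in the bar caddy: large jigger (240,280), shaker (325,240), small jigger (387,220). Next is the tamper.

Emit:
arm_command --jaw '[65,65,65,65,65,65,65,65,65,65]' --dp '[[0,0,0],[0,0,0],[0,0,0],[-0.66,-0.67,0],[-0.66,-0.67,0],[-0.66,-0.67,0],[-0.66,-0.67,0],[-0.66,-0.67,0],[-0.66,-0.67,0],[-0.66,-0.67,0]]' --rot '[[0,0,0.74],[0,0,0.74],[0,0,0.74],[0,0,0],[0,0,0],[0,0,0],[0,0,0],[0,0,0],[0,0,0],[0,0,0]]'

```text
time: 14.58
tcp_pos: [0.4447, 0.1047, 0.1574]
eef_rot: [0.0, 0.998, -0.066, 0.0]
contact_force: [0.4, 0.1, 0.9]
finger_gap: 0.761
```

Emit:
arm_command --jaw '[65,65,65,65,65]' --dp '[[-0.66,-0.67,0],[-0.66,-0.67,0],[0,0,0],[0,0,0.8],[0,0,0.7]]' --rot '[[0,0,0],[0,0,0],[0,0,0],[0,0,0],[0,0,0]]' --force 60

```text
time: 15.0
tcp_pos: [0.4017, 0.1644, 0.0978]
eef_rot: [-0.0, 0.998, -0.065, 0.002]
contact_force: [0.1, -0.8, -0.9]
finger_gap: 0.759
```

```bash
python3 go.py .4014 .1632 .047 -7.5;python3 - <<'E'
from h import *
im=camera("scene"); crop(im,180,165,320,270,5.5,"pics/f1.png")
E
```

```text
t 15.0 tcp [401.7 164.4  97.8] yaw -7.46 tilt 0.23 gap mm 64.8 F [ 0.1 -0.8 -0.9]
 rot units [-0.01 -0.03  0.01]
 shift units (final axes) [-0.    0.03  1.27]
```

View pics/f1.png

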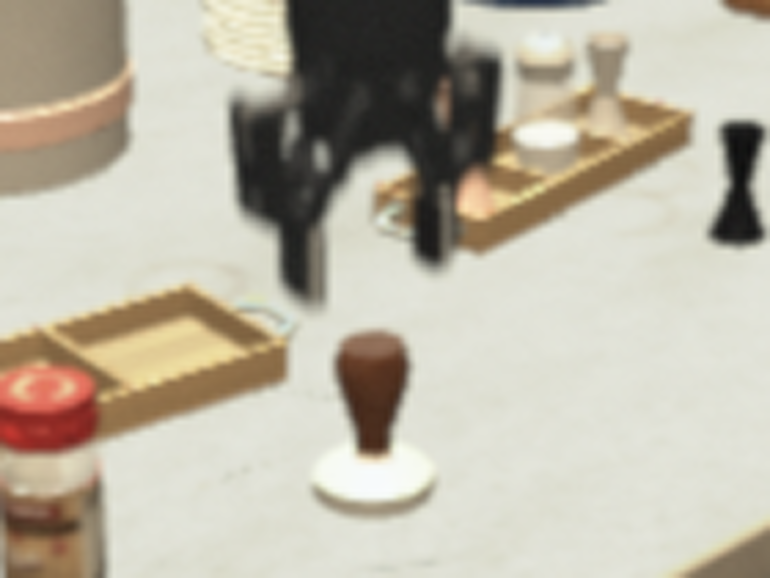

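Emit:
arm_command --jaw '[65,65,65,50,25,25,25,25,25,25]' --dp '[[0,0,0.6],[0,0,0.6],[0,0,0.05],[0,0,0],[0,0,0],[0,0,0],[0,0,0],[0,0,0],[0,0,-0.3],[0,0,-0.6]]' --rot '[[0,0,0],[0,0,0],[0,0,0],[0,0,0],[0,0,0],[0,0,0],[0,0,0],[0,0,0],[0,0,0],[0,0,0]]'

```text
time: 15.88
tcp_pos: [0.3993, 0.1629, 0.0832]
eef_rot: [0.001, 0.998, -0.066, -0.002]
contact_force: [0.2, -0.1, -5.0]
finger_gap: 0.394
```

```bash
python3 go.py .5688 .1497 .16 -7.5;python3 - <<'E'
from h import *
im=camera("scene"); crop(im,180,165,320,270,5.5,"pics/f2.png")
E
```

```text
t 15.88 tcp [399.3 162.9  83.2] yaw -7.54 tilt 0.21 gap mm 33.6 F [ 0.2 -0.1 -5. ]
 rot units [ 0.01  0.03 -0.01]
 shift units (final axes) [ 4.24 -0.23 -1.92]
```

View pics/f2.png

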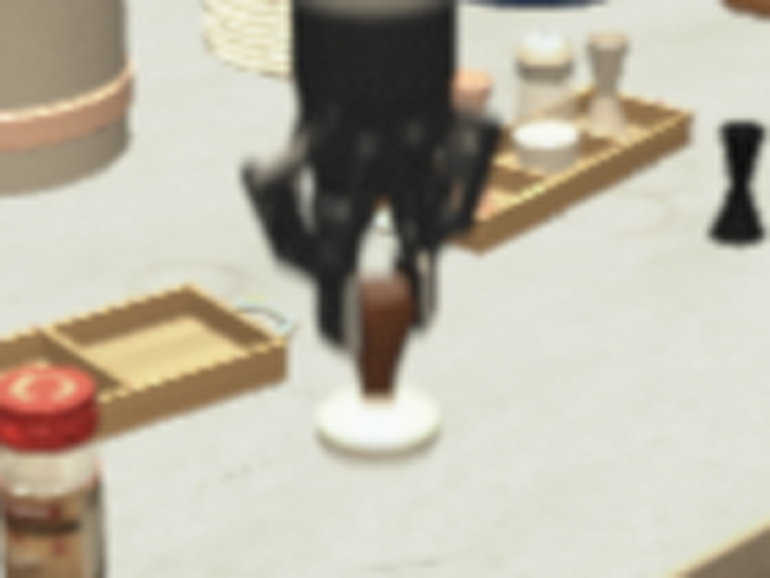

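Emit:
arm_command --jaw '[25,25,25,25,25,25,25,25,25,25]' --dp '[[0,0,-0.5],[0,0,-0.6],[0,0,-0.3],[0.5,-0.04,0],[0.7,-0.04,0],[0.7,-0.04,0],[0.7,-0.04,0],[0.7,-0.04,0],[0.6,-0.04,0],[0.3,0,0]]' --rot '[[0,0,0],[0,0,0],[0,0,0],[0,0,0],[0,0,0],[0,0,0],[0,0,0],[0,0,0],[0,0,0],[0,0,0]]'

```text
time: 16.77
tcp_pos: [0.5716, 0.15, 0.1403]
eef_rot: [-0.0, 0.998, -0.067, 0.001]
contact_force: [0.2, -0.5, -5.1]
finger_gap: 0.389
```

Emit:
arm_command --jaw '[25,25,25,25]' --dp '[[0,0,0],[0,0,0.6],[0,0,0.5],[0,0,0]]' --rot '[[0,0,0],[0,0,0],[0,0,0],[0,0,0]]'

```text
time: 17.1
tcp_pos: [0.5659, 0.1501, 0.0925]
eef_rot: [0.001, 0.998, -0.066, -0.003]
contact_force: [-2.1, -0.8, -5.5]
finger_gap: 0.392
```

```bash
python3 go.py .5688 .1497 .052 -7.5;python3 - <<'E'
from h import *
im=camera("scene"); crop(im,140,150,280,255,5.5,"pics/f3.png")
E
```

```text
t 17.1 tcp [565.9 150.1  92.5] yaw -7.54 tilt 0.34 gap mm 33.5 F [-2.1 -0.8 -5.5]
 rot units [ 0.02  0.05 -0.01]
 shift units (final axes) [0.07 0.   1.01]
```

View pics/f3.png

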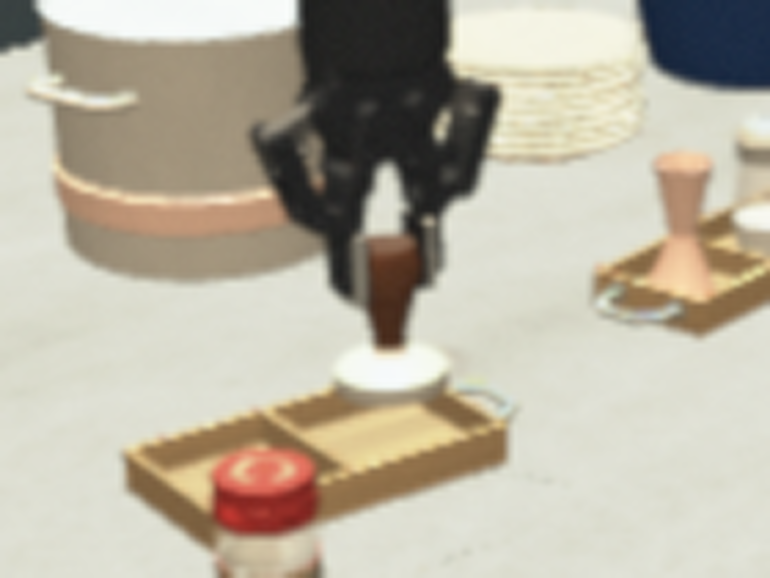

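```bash
python3 -c "
from go import *
print(onz('scene',(391/5.5+140-.4,368/5.5+150-.4),.065)); go([.5688,.1497,.053],-7.5)"
```

```text
[0.54468242 0.16698174 0.065     ]
t 17.15 tcp [566.7 150.5  94.5] yaw -7.53 tilt 0.23 gap mm 33.3 F [ 0.3  0.  -4.3]
 rot units [ 0.01  0.03 -0.  ]
 shift units (final axes) [0.05 0.01 1.04]
```

Emit:
arm_command --jaw '[25,25,25,25,25]' --dp '[[0,0,0.35],[0,0,0.3],[0,0,0.15],[0,0,0.03],[0,0,0]]' --rot '[[0,0,0],[0,0,0],[0,0,0],[0,0,0],[0,0,0]]'

```text
time: 17.57
tcp_pos: [0.5683, 0.1511, 0.0621]
eef_rot: [0.0, 0.998, -0.066, -0.0]
contact_force: [0.1, 0.4, -4.4]
finger_gap: 0.392
```

```bash
python3 go.py .5688 .1497 .052 -7.5
```

```text
t 17.57 tcp [568.3 151.1  62.1] yaw -7.54 tilt 0.05 gap mm 33.4 F [ 0.1  0.4 -4.4]
 rot units [ 0.    0.01 -0.01]
 shift units (final axes) [0.02 0.03 0.25]
```

```bash
python3 - <<'E'
from h import *
im=camera("scene"); crop(im,170,170,270,245,8,"pics/f4.png")
E
```

```text
(no output)
```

View pics/f4.png

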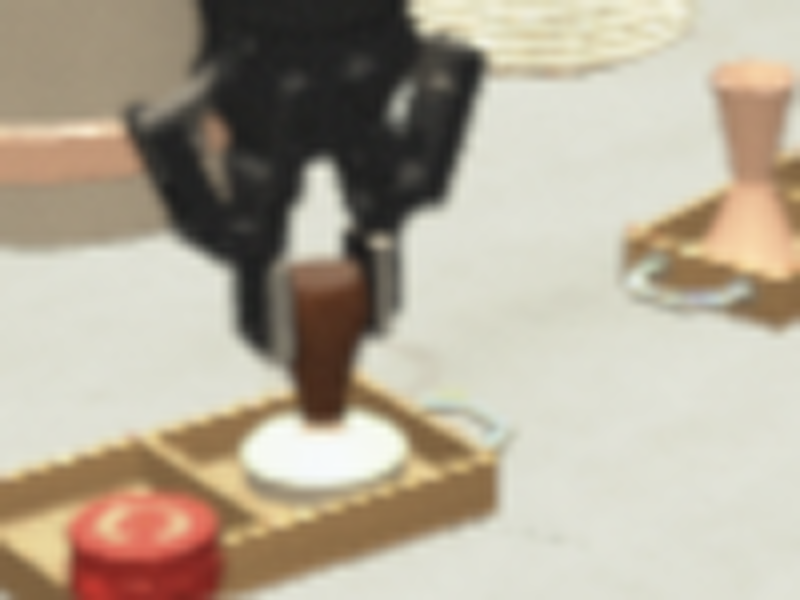

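Emit:
arm_command --jaw '[25,25,25]' --dp '[[0,0,0.1],[0,0,0.1],[0,0,0]]' --rot '[[0,0,0],[0,0,0],[0,0,0]]'

```text
time: 17.87
tcp_pos: [0.5691, 0.1514, 0.0547]
eef_rot: [-0.0, 0.998, -0.066, 0.0]
contact_force: [0.7, -0.1, -3.0]
finger_gap: 0.392
```

```bash
python3 go.py .5688 .1497 .052 -7.5
```

```text
t 17.87 tcp [569.1 151.4  54.7] yaw -7.54 tilt 0.06 gap mm 33.5 F [ 0.7 -0.1 -3. ]
 rot units [-0.   -0.01 -0.01]
 shift units (final axes) [-0.    0.04  0.07]
```

Emit:
arm_command --jaw '[25,25,25]' --dp '[[0,0,0.05],[0,0,0.03],[0,0,0]]' --rot '[[0,0,0],[0,0,0],[0,0,0]]'

```text
time: 18.12
tcp_pos: [0.5697, 0.1515, 0.0546]
eef_rot: [0.0, 0.998, -0.066, 0.001]
contact_force: [-10.3, -3.8, 26.2]
finger_gap: 0.39
```

```bash
python3 go.py .5688 .1497 .052 -7.5
```

```text
t 18.12 tcp [569.7 151.5  54.6] yaw -7.55 tilt 0.15 gap mm 33.3 F [-10.3  -3.8  26.2]
 rot units [ 0.   -0.02 -0.01]
 shift units (final axes) [-0.02  0.05  0.06]
```

On the floor. Back off the pressing, release and rise.

Emit:
arm_command --jaw '[25,36,46,60,60,60,60,60,60]' --dp '[[0,0,-0.07],[0,0,0],[0,0,0],[0,0,0],[0,0,0],[0,0,-0.5],[0,0,-0.9],[0,0,-0.9],[0,0,-0.4]]' --rot '[[0,0,0],[0,0,0],[0,0,0],[0,0,0],[0,0,0],[0,0,0],[0,0,0],[0,0,0],[0,0,0]]'

```text
time: 18.87
tcp_pos: [0.5702, 0.1521, 0.1667]
eef_rot: [-0.001, 0.998, -0.066, 0.002]
contact_force: [0.7, 0.4, 0.4]
finger_gap: 0.706
```

```bash
python3 go.py .4279 .3375 .16 -7.5; python3 - <<'E'
from h import *
im=camera("scene"); crop(im,140,150,280,255,5.5,"pics/f5.png")
E
```

```text
t 18.87 tcp [570.2 152.1 166.7] yaw -7.52 tilt 0.29 gap mm 60.3 F [0.7 0.4 0.4]
 rot units [-0.02 -0.04 -0.  ]
 shift units (final axes) [-4.13 -4.13  0.17]
```

View pics/f5.png

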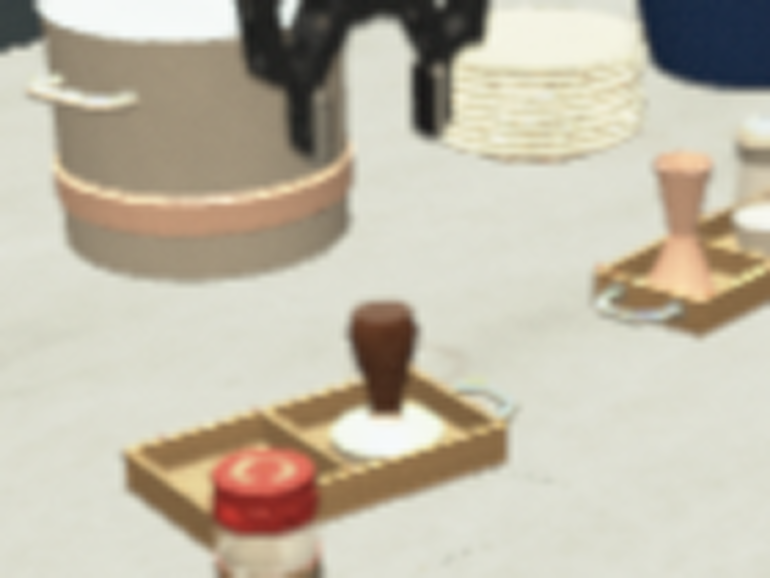

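Emit:
arm_command --jaw '[68,68,68,68,68,68,68,68,68,68]' --dp '[[-0.69,-0.69,0],[-0.69,-0.69,0],[-0.69,-0.69,0],[-0.69,-0.69,0],[-0.69,-0.69,0],[-0.68,-0.68,0],[0,0,0],[0,0,0.6],[0,0,0.4],[0,0,0]]' --rot '[[0,0,0],[0,0,0],[0,0,0],[0,0,0],[0,0,0],[0,0,0],[0,0,0],[0,0,0],[0,0,0],[0,0,0]]' --force 40

```text
time: 19.75
tcp_pos: [0.4251, 0.3352, 0.1189]
eef_rot: [0.001, 0.998, -0.066, -0.002]
contact_force: [-0.1, -0.6, -0.9]
finger_gap: 0.799
```

```bash
python3 go.py .4279 .3375 .055 -7.5; python3 - <<'E'
from h import *
im=camera("scene"); crop(im,100,180,240,285,5.5,"pics/g1.png")
E
```

```text
t 19.75 tcp [425.1 335.2 118.9] yaw -7.51 tilt 0.27 gap mm 68.2 F [-0.1 -0.6 -0.9]
 rot units [ 0.03  0.03 -0.  ]
 shift units (final axes) [ 0.06 -0.07  1.6 ]
```

View pics/g1.png

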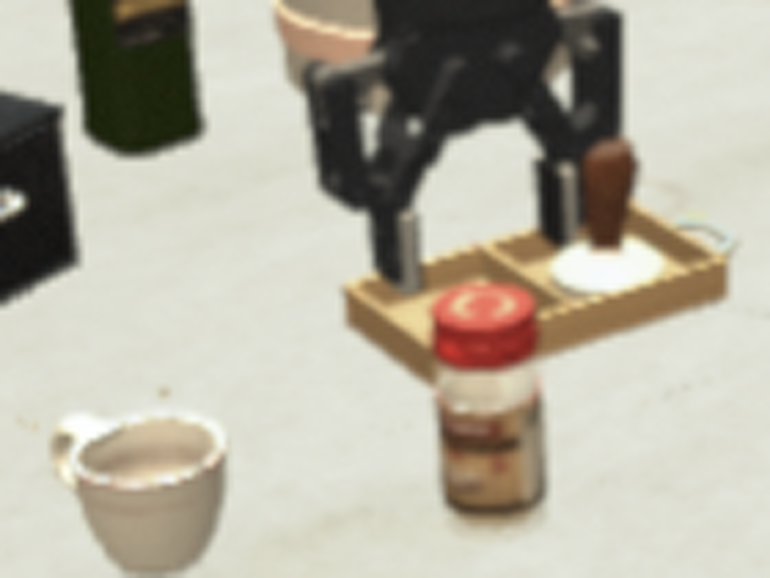

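Emit:
arm_command --jaw '[68,68,68,50,35,35,35,35,35,35]' --dp '[[0.03,-0.03,0.6],[0,0,0.6],[0,0,0.35],[0,0,0],[0,0,0],[0,0,0],[0,0,0],[0,0,0],[0,0,-0.4],[0,0,-0.8]]' --rot '[[0,0,0],[0,0,0],[0,0,0],[0,0,0],[0,0,0],[0,0,0],[0,0,0],[0,0,0],[0,0,0],[0,0,0]]'

```text
time: 20.63
tcp_pos: [0.4263, 0.3359, 0.1061]
eef_rot: [0.002, 0.998, -0.066, -0.002]
contact_force: [0.6, -0.0, -1.0]
finger_gap: 0.512
```

```bash
python3 go.py .5796 .233 .16 -7.5
```

```text
t 20.63 tcp [426.3 335.9 106.1] yaw -7.55 tilt 0.32 gap mm 43.7 F [ 0.6 -0.  -1. ]
 rot units [ 0.03  0.04 -0.01]
 shift units (final axes) [ 4.14  2.05 -1.35]
```

Emit:
arm_command --jaw '[35,35,35,35,35,35,35,35,35,35]' --dp '[[0,0,-0.5],[0,0,-0.3],[0.6,0.3,0],[0.7,0.35,0],[0.7,0.35,0],[0.7,0.35,0],[0.7,0.35,0],[0.7,0.35,0],[0,0,0],[0,0,0]]' --rot '[[0,0,0],[0,0,0],[0,0,0],[0,0,0],[0,0,0],[0,0,0],[0,0,0],[0,0,0],[0,0,0],[0,0,0]]'

```text
time: 21.47
tcp_pos: [0.581, 0.2326, 0.1394]
eef_rot: [0.0, 0.998, -0.068, -0.0]
contact_force: [-1.7, 0.5, -1.4]
finger_gap: 0.511
```

```bash
python3 go.py .5796 .233 .060 -7.5; python3 - <<'E'
from h import *
im=camera("scene"); crop(im,110,130,250,235,5.5,"pics/g2.png")
E
```

```text
t 21.47 tcp [581.  232.6 139.4] yaw -7.77 tilt 0.05 gap mm 43.7 F [-1.7  0.5 -1.4]
 rot units [ 0.    0.01 -0.04]
 shift units (final axes) [-0.03 -0.    1.98]
```

View pics/g2.png

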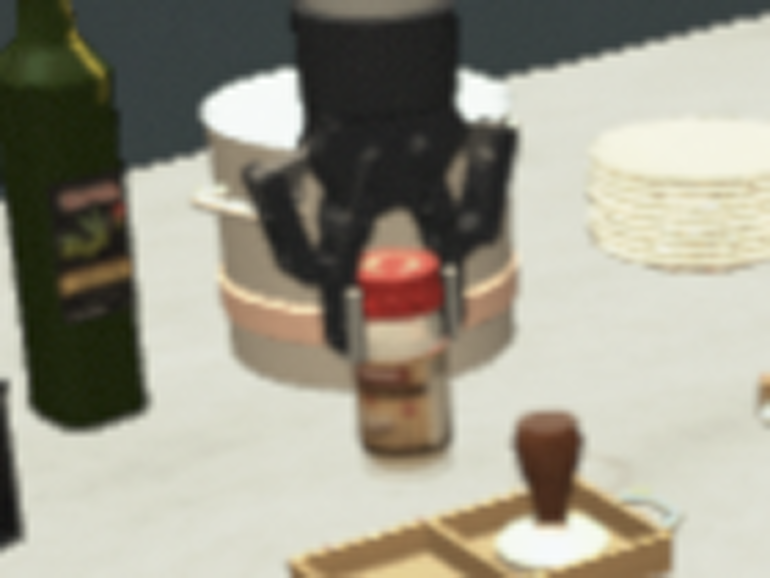

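Emit:
arm_command --jaw '[35,35,35,35,35,35]' --dp '[[0,0,0.6],[0,0,0.6],[0,0,0.4],[0,0,0.1],[0,0,0],[0,0,0]]' --rot '[[0,0,0],[0,0,0],[0,0,0],[0,0,0],[0,0,0],[0,0,0]]'

```text
time: 22.02
tcp_pos: [0.5796, 0.2358, 0.0731]
eef_rot: [-0.0, 0.998, -0.065, 0.0]
contact_force: [-0.0, 0.8, -0.7]
finger_gap: 0.512
```

```bash
python3 go.py .5796 .233 .062 -7.5; python3 - <<'E'
from h import *
im=camera("scene"); crop(im,130,150,270,255,5.5,"pics/g3.png")
E
```

```text
t 22.02 tcp [579.6 235.8  73.1] yaw -7.47 tilt 0.05 gap mm 43.7 F [-0.   0.8 -0.7]
 rot units [-0.01 -0.    0.  ]
 shift units (final axes) [0.01 0.07 0.28]
```

View pics/g3.png

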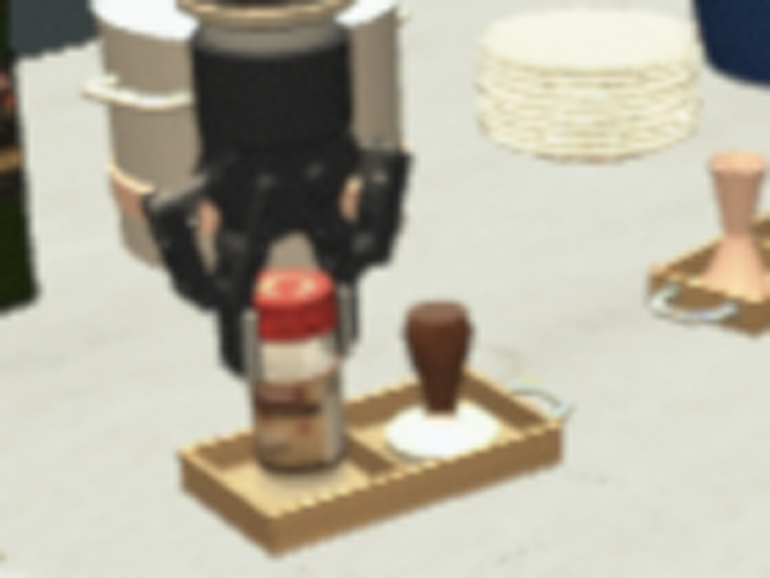

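Emit:
arm_command --jaw '[35,35,35]' --dp '[[0,0.06,0.13],[0,0,0.1],[0,0,0]]' --rot '[[0,0,0],[0,0,0],[0,0,0]]'

```text
time: 22.32
tcp_pos: [0.5806, 0.2316, 0.0651]
eef_rot: [0.0, 0.998, -0.066, 0.001]
contact_force: [-3.9, -4.4, 13.8]
finger_gap: 0.515
```

```bash
python3 go.py .5796 .233 .062 -7.5
```

```text
t 22.32 tcp [580.6 231.6  65.1] yaw -7.61 tilt 0.16 gap mm 44.0 F [-3.9 -4.4 13.8]
 rot units [ 0.   -0.02 -0.02]
 shift units (final axes) [-0.03 -0.03  0.08]
```

Emit:
arm_command --jaw '[35,46,54,62,62,62,62,62,62,62]' --dp '[[0,0,-0.03],[0,0,0],[0,0,0],[0,0,0],[0,0,0],[0,0,-0.5],[0,0,-0.9],[0,0,-0.9],[0,0,-0.9],[0,0,-0.4]]' --rot '[[0,0,0],[0,0,0],[0,0,0],[0,0,0],[0,0,0],[0,0,0],[0,0,0],[0,0,0],[0,0,0],[0,0,0]]'

```text
time: 23.15
tcp_pos: [0.5807, 0.2335, 0.2133]
eef_rot: [-0.001, 0.998, -0.066, 0.003]
contact_force: [0.4, -0.1, 0.8]
finger_gap: 0.724
```

Emit:
arm_command --jaw '[62,62,62,62,62]' --dp '[[-0.8,0,0],[-0.8,0,0],[-0.8,0,0],[0,0,0],[0,0,0]]' --rot '[[0,0,0],[0,0,0],[0,0,0],[0,0,0],[0,0,0]]'

```text
time: 23.57
tcp_pos: [0.483, 0.2456, 0.2086]
eef_rot: [0.0, 0.998, -0.065, 0.001]
contact_force: [0.7, -0.5, 0.2]
finger_gap: 0.726
```

```bash
python3 - <<'E'
from h import *
import ov
im=camera("scene"); cv2.imwrite("pics/sf.png",im[:,:,::-1]); t=camera("top"); cv2.imwrite("pics/tf.png",t[:,:,::-1])
w=ov.w; z=.005
ov.OBJ={n:(*w(c,0,y),[(a+z,r) for a,r in cs]) for n,c,y,cs in(("LJ","bar",.072,[(0,.0215),(.084,.0215)]),("sh","bar",-.004,[(0,.022),(.066,.022)]),("SJ","bar",-.076,[(0,.017),(.067,.017)]),("ta","coffee",-.039,[(0,.029),(.022,.029)]),("jar","coffee",.045,[(0,.0225),(.106,.0225)]))}
ov.draw("scene",im[:,:,::-1].copy(),"pics/of.png",(120,150,320,275),4)
ov.draw("top",t[:,:,::-1].copy(),"pics/ot.png",(145,145,420,265),2.9)
print(sense()["tcp_pos"])
E
```

```text
[0.48487888 0.24471454 0.2083129 ]
```

View pics/of.png

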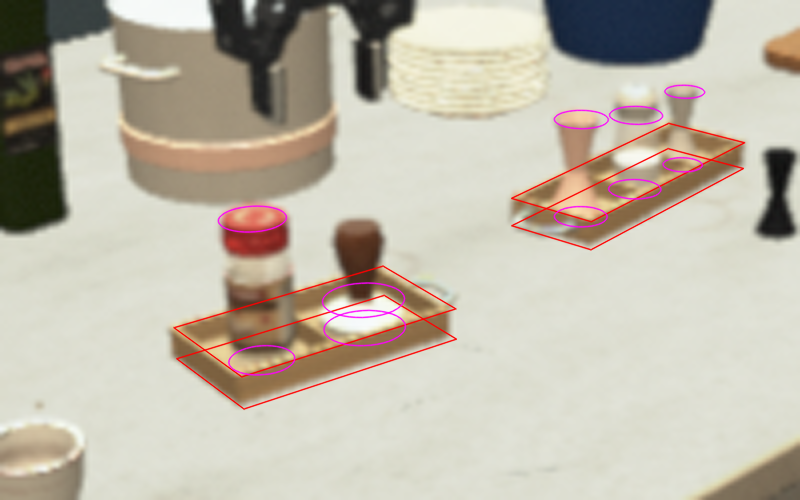

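View pics/ot.png

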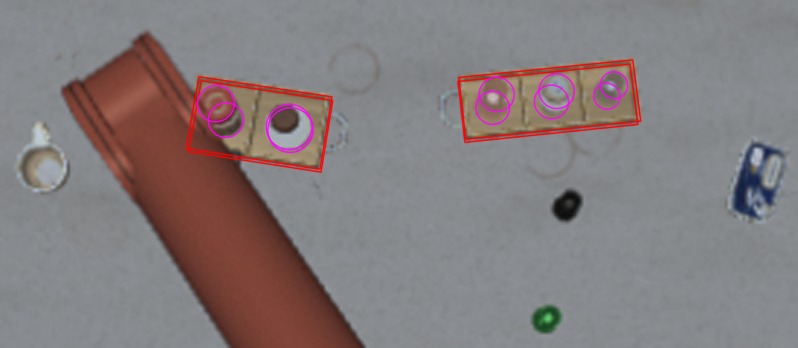

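```bash
python3 - <<'E'
import cv2
t=cv2.imread("pics/tf.png"); s=cv2.imread("pics/sf.png")
cv2.imwrite("pics/z.png",cv2.hconcat([cv2.resize(t[165:210,205:265],(400,300),interpolation=2),cv2.resize(s[190:260,150:243],(400,300),interpolation=2)]))
cv2.imwrite("pics/z2.png",cv2.hconcat([cv2.resize(t[160:205,298:373],(400,240),interpolation=2),cv2.resize(s[160:220,240:340],(400,240),interpolation=2)]))
E
```

```text
(no output)
```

View pics/z.png

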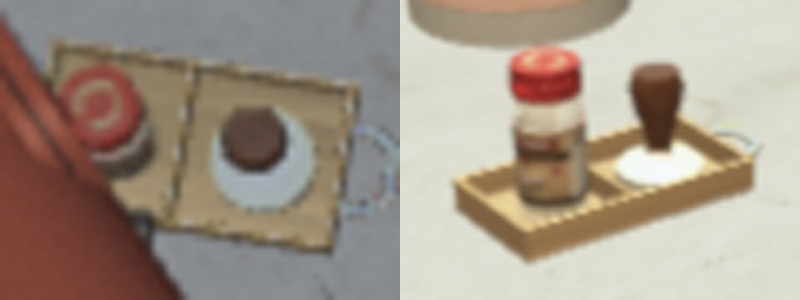

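View pics/z2.png

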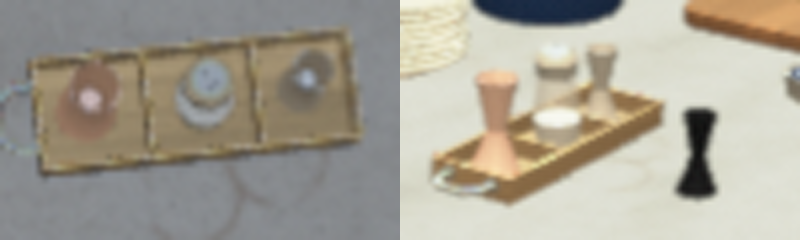

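Both enlarged crops show all five things upright inside their pockets: jar (100,115) and tamper (262,160) in the coffee caddy, and large jigger (90,100), shaker (205,95) and small jigger (305,80) in the bar caddy. Last, I check the bystanders and then hand in.

```bash
python3 - <<'E'
from m import *
a=cv2.imread("pics/top0.png"); b=cv2.imread("pics/tf.png")
for n,bx in (("cup",(145,180,175,218)),("tin",(393,187,422,227))):
    print(n,blob(a,bx,10)[0],blob(b,bx,10)[0])
s=sense(); print(s["time"],s["contact_force"],s["joint_velocities"].round(3))
sign_off()
E
```

```text
cup [159.23448197 200.50014794] [159.19815197 200.47028121]
tin [405.39877261 207.28964793] [405.30402564 207.30191248]
23.6667 [ 0.18536887 -0.6612539   0.7907586 ] [ 0.003  0.02   0.008 -0.011 -0.    -0.     0.002]
the job is handed in; nothing more can be done
```

Both kits are made up and handed in at 23.7 s; the sign-off gave no verdict.

- **Three-pocket caddy:** from the loop end, the large copper jigger, the glass shaker and the small steel jigger.
- **Two-pocket caddy:** the tamper is next to the loop and the spice jar is in the other pocket.

**Last checks:**
- In the final views all five things stand upright inside their own pockets. The arm had let go, drawn clear and was nearly at rest.
- The cup and the tin have moved less than 0.1 pixel in the top view, well under 1 mm.

**Disagreements:**
- The drawn outlines sat 1 to 2 pixels off the scene-camera picture, about 5 mm at most. In the top view they matched better.
- One single-view estimate of the tamper while it was being lowered was about 25 mm off. I put it down to an uncertain height, because later pictures show the tamper centred in its pocket.
- The jar met the pocket floor about 3 mm higher than I expected. The arm covered part of its pocket in the last top view, so I confirmed the jar mainly from the scene camera.
- While holding four of the five things (all but the jar), the gripper's opening read 2.5 to 6 mm less than their stated widths. All of them held firmly anyway.

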